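Turn a well plate over and press its seal

ROBOT

A 7-joint arm with a two-finger parallel gripper is mounted at the origin on the work surface. World frame = base frame: x ahead of the robot, y to its left, z up, the work surface at z = 0. Lengths are in mm, angles in degrees, forces in N, time in s.
With the tool pointing down it reaches from about 425 to 950 mm from the base axis. Payload 4.7 kg.
Tool frame: the origin (TCP) lies midway between the tips of the shut fingers; the grasp point (between the pads) lies 19 mm behind it (r.grasp_offset is the distance from the TCP to the grasp point, in mm); z points along the fingers, y is the line along which they close (so a half turn about z gives the same grasp; the last joint's range is limited). The gripper opens to 85 mm and grips with 20 to 120 N. Pads are 22 mm wide; open, the fingers measure 114 mm over their backs; the gripper's body (76 mm by 85 mm) begins 54 mm behind the grasp point. The pads swing forward as they close: fully open they stand 13 mm farther back than shut.
Start: joints at [72.198, 26.849, -2.785, 87.806, 1.381, 65.374, -4.715], TCP at [187.756, -648.382, 197.535] pointing down, gripper open.
Joint ranges: [-148.3, 148.3], [-19.14, 114.17], [-79.39, 73.82], [5.75, 140.21], [-59.74, 239.74], [12.07, 113.84], [-152.46, 152.46]. Speed limits (degrees/s): [147.25, 147.25, 180, 180, 180, 180, 180].

INTERFACE

Orientations are given as a 3x3 rotation matrix whose columns are the frame's x, y, z axes.
In Python, from rig import read_state, get_image, workorder, r gives the robot as it stands.
- The arm moves only by the tool carry_out, never from a script. Its argument "motion" is a list of rows, each an object of numbers: "rx", "ry", "rz": the turn, a rotation vector about the tool's x, y, z in rad; "x", "y", "z": the shift along the tool's x, y, z in mm; "claw": the opening, from -1 (shut) to 1 (fully open). A call has 1 to 10 rows; each row is the pose to reach, as a shift and turn from the pose commanded when the call began, along the tool's axes at that moment; what a row does not reach only later rows make up. A row lasts 1/12 s, in which the tool goes at most 41.7 mm and 7.16 degrees, less where a joint would pass 70% of its speed; a pose out of reach is approached as far as the arm can. A call with a gripper value outside its range is refused whole. The fingers move at their own pace and stop on an object; the grip force is fixed at half the most. Time passes only in rows, so rows that repeat a pose let the fingers close. It gives the time, the measured TCP pose, the force, the opening and the grip force at its end, in the units of the state.
- read_state(): the state, without advancing time (a new reading comes with each control period).
- get_image(name): name is "scene" or "top"; returns a dict with "color" (420x560x3 uint8, red, green, blue), "z_map" (420x560 float32, mm along the optical axis (not along the pixel's ray), 0 where there is no reading), "fov_y" (degrees; the focal length in pixels is half the picture's height over the tangent of half this angle, whatever the lens; pixels are square), "cx", "cy" (the principal point, pixels), "R" (3x3) and "t" (3): a world point X has camera coordinates R X + t. Camera axes: x right, y down, z forward; pixel columns grow to the right and rows downward; lengths in mm; the calibration is good to about 2 mm. A picture is of the moment at which its call begins.
- workorder.sign_off(): hands the job in; it is judged then, once.
The state is a dict: "time_s": time; "joints": joint angles; "joint_velocities": joint speeds; "effort": joint torques, N m; "position": TCP position; "tcp_rot": TCP orientation; "force": force on the tool from outside, world axes, zero at the start; "ft_torque": the same for the moment, N m; "opening": finger opening in mm; "finger_force": force on a finger pad.
Only numpy, scipy, OpenCV 4.12 (cv2) and the standard library are available. Lean on these libraries where they do the work, as an engineer would, in place of code of your own. Each camera call takes 0.05 s, during which the arm holds its last target. There are 200 camera calls.

TASK

The sample plate was left leaning wells-down on the sloping ribs of the sealing press. Tip it over the step onto the metal deck so that its wells face up, slide it along the deck under the press head until its long edge sits flush against the housing, then swing the lever down to its stop and let it spring back up. Leave the specimen tubs where they stand.

Things in the scene. Friction and masses are not known exactly. Their poses are not given: they have to be found in the camera images.
- plate: White flat 24-well plate, a slab 128 x 86 x 18 mm, 0.12 kg. Origin at the slab's centre; x along the 128 mm edge, y along the 86 mm edge, z out of the face with 24 dark round wells (other face: grey ribbed panel). At the start z points down; it leans at 35 degrees on the ribs, its -y long edge low in the gutter against the step, its +y long edge raised to 61 mm over the bench and free.
- press: Bench sealing press, fixed. Origin on the bench below the middle of the deck's front edge; x across the press towards its lever side, y the way the plate slides in, z up. At y = 0 a step leads up to the flat metal deck: top 30 mm above the bench, 170 mm wide (no side rails), y 0 to 150. White housing behind it: upright front face at y = 150, 160 mm wide, 150 mm high, back at y = 245.
- press_step (a point): Middle of the step's top edge, at deck height; axes as the press. In front of it (y -78 to 0 of the press) lies the gutter, its floor 12 mm above the bench. Over it two short steel ribs, 12 mm wide at x = -50 and +50 (free between them), slope up away from the step at 35 degrees, y -41 to -60, top 33 to 47 mm above the bench; the leaning plate overhangs their upper ends by 26 mm.
- press_stop (a point): Middle of the foot of the housing's front face, at deck height (press y = 150); axes as the press. The plate's long edge must sit against this face. The press head (flat steel, 150 mm wide, 12 mm thick) hangs over y 80 to 150, underside 40 mm above the deck with the lever up, 19 mm when down; its neck, 60 mm wide at y 122 to 152, rises to 108 mm above the bench.
- lever (a joint): Press lever angle in rad: 0 up at rest (45 degrees above level, pointing towards -y of the press), 0.96 fully down at its stop (10 degrees below level). Sprung: returns to 0 when let go; about 7 N at the grip. Pivot line along press x, at y = 190, z = 110 mm of the press; the arm is 140 mm long and 14 mm thick.
- lever_grip (a point): Middle of the lever's cross grip, a black round bar 22 mm thick and 72 mm long lying along press x, at x = 120 mm of the press; it swings in a circle of radius 140 mm about the pivot.
- tub_front: White-lidded specimen tub, 77 mm diameter, 68 mm high, loose, standing on the bench in front of the gutter of the press (press y about -230). Origin under its centre.
- tub_far: A like tub, on the far side of the press.
- tub_side: A like tub, farther to the robot's right.
Not all that is in view belongs to the job. What is meant by the plate is not pink, and is the smaller of those in its own colour.

How it is judged:
By the outcome, as a careful person would: the job done as asked, in the order asked, and still so for the second after the job is handed in, with the robot touching nothing.
It also fails if it takes over 61 s, if anything falls off the work surface, if the arm or the gripper's body presses on something with over 40 N, if the wrist force passes 120 N, or if a joint passes its speed limit or range.

## Working session

There is one attempt and no reset: what is moved stays moved. The work goes in short steps, Python scripts to look and compute and a tool call to move; the robot and the scene stay as the last step left them, time stands still between calls to the robot, and variables do not carry over. Pictures are saved under pics/ and viewed, at most 10 in all, crops included, and the job is handed in when it is done.

Besides the shell and the picture viewer there is one more tool, called after "Call:" as name([rows], argument=value, ...), one row to a line, values as JSON. carry_out: Moves the arm, as the interface text tells. Its arguments: {"type":"object","properties":{"motion":{"type":"array","items":{"type":"object","properties":{"rx":{"type":"number"},"ry":{"type":"number"},"rz":{"type":"number"},"x":{"type":"number"},"y":{"type":"number"},"z":{"type":"number"},"claw":{"type":"number"}}}}},"required":["motion"]}

```bash
ls; mkdir -p pics; python3 - <<'E'
from rig import read_state,get_image
import cv2,numpy as np
np.set_printoptions(suppress=True,precision=2)
s=read_state();print(s['time_s'],s['position'],s['tcp_rot'],s['opening'])
for n in("scene","top"):
    g=get_image(n);cv2.imwrite(f'pics/{n}0.png',g['color'][...,::-1]);np.savez(f'{n}0.npz',**g)
    print(n,g['fov_y'],g['cx'],g['cy'],g['R'],g['t'],-np.array(g['R']).T@g['t'])
E
```

```text
pics
0.0 [ 187.53 -647.74  196.45] [[ 0.96  0.28 -0.  ]
 [ 0.28 -0.96  0.  ]
 [-0.   -0.   -1.  ]] 85.42019080349317
scene 45.96090259602519 279.5399564382646 212.18502363955437 [[-0.77  0.64 -0.01]
 [ 0.49  0.59 -0.65]
 [-0.41 -0.5  -0.76]] [ 503.4   -85.93 1517.13] [1049.09  493.73 1103.68]
top 57.73116084849042 280.9023191717624 204.10035977915814 [[-0.01 -1.    0.01]
 [-0.99  0.01 -0.17]
 [ 0.17 -0.02 -0.99]] [-142.2   554.98 1086.92] [ 363.36 -129.09 1166.59]
```

View pics/scene0.png

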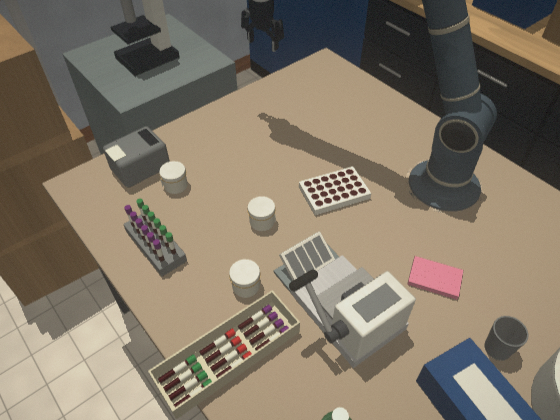

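View pics/top0.png

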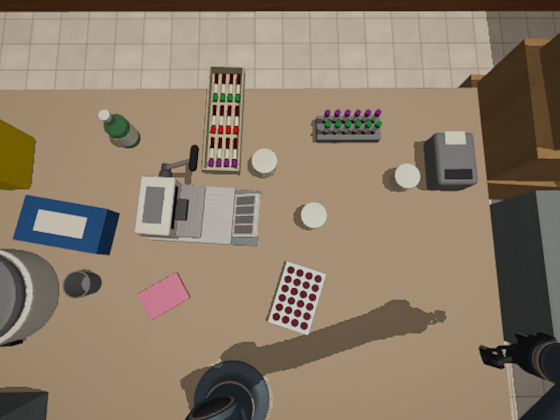

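The target is the grey-ribbed plate leaning on the press, at scene (312,258) and top (245,215). It could be confused with three things:
- the larger white 24-well plate at scene (335,190), top (298,297)
- the pink slab at scene (436,277), top (163,296)
- the white press housing

The tubs are at top (314,215), (264,162) and (407,176).

```bash
cat > h.py <<'E'
import numpy as np,cv2
from rig import read_state,get_image,r
np.set_printoptions(suppress=True,precision=1,linewidth=150)
def cloud(g):
    z=np.asarray(g['z_map'],float);h,w=z.shape;f=h/2/np.tan(np.radians(float(g['fov_y']))/2)
    v,u=np.mgrid[:h,:w]
    P=np.stack([(u-g['cx'])/f*z,(v-g['cy'])/f*z,z],-1)
    return (P-np.array(g['t']))@np.array(g['R'])
def proj(g,X):
    f=420/2/np.tan(np.radians(float(g['fov_y']))/2);c=np.atleast_2d(X)@np.array(g['R']).T+np.array(g['t'])
    return c[:,:2]/c[:,2:]*f+[float(g['cx']),float(g['cy'])]
E
python3 - <<'E'
from h import *
print([a for a in dir(r) if a[0]!='_'])
G={n:dict(np.load(n+'0.npz')) for n in('top','scene')}
u0,u1,v0,v1=120,360,120,270
for n in G:
    P=cloud(G[n]);c=G[n]['color'].astype(int)
    if n=='top': box=(slice(140,262),slice(120,345))
    else: box=(slice(190,365),slice(230,420))
    p=P[box].reshape(-1,3);c=c[box].reshape(-1,3)
    h,e=np.histogram(p[:,2],np.arange(-5,230,5));print(n,[(int(a),int(b)) for a,b in zip(e,h) if b>40])
    for lo,hi,white in((140,165,1),(62,76,1)):
        m=(p[:,2]>lo)&(p[:,2]<hi)
        img=None
        q=p[m]
        # cluster by connected comps on raster mask
        Z=P[...,2];M=np.zeros(Z.shape,np.uint8);M[box]=((Z>lo)&(Z<hi))[box]
        k,L,S,_=cv2.connectedComponentsWithStats(M)
        for i in range(1,k):
            if S[i,4]>150:
                Q=P[L==i];print(n,lo,S[i],Q.mean(0),cv2.minAreaRect(Q[:,:2].astype(np.float32)))
g=G['top'];cv2.imwrite('pics/crop1.png',cv2.resize(g['color'][140:262,120:345,::-1],None,fx=3.5,fy=3.5))
E
```

```text
['MotionError', 'grasp_offset']
top [(-5, 6526), (0, 10282), (5, 679), (10, 331), (15, 294), (20, 383), (25, 875), (30, 1196), (35, 185), (40, 138), (45, 192), (50, 230), (55, 129), (60, 204), (65, 883), (70, 440), (75, 179), (80, 867), (85, 145), (105, 174), (110, 90), (115, 50), (120, 84), (125, 90), (130, 45), (135, 44), (140, 74), (145, 695), (150, 1267), (155, 74), (215, 125), (220, 50)]
top 140 [ 134  176   42   60 2083] [534.2 193.8 150.7] ((536.3626708984375, 195.1871337890625), (95.69215393066406, 160.46144104003906), 85.90692138671875)
top 62 [251 149  26  25 506] [680.9 -96.8  68.3] ((681.4735107421875, -96.65086364746094), (74.50900268554688, 75.43325805664062), 89.3058090209961)
top 62 [245 193  15  45 418] [518.5 -65.3  69. ] ((520.0425415039062, -63.458106994628906), (35.190086364746094, 128.6434783935547), 86.1629867553711)
top 62 [300 203  27  26 535] [ 516.6 -239.9   68.6] ((517.062255859375, -239.89938354492188), (75.04361724853516, 74.35587310791016), 19.175251007080078)
scene [(-5, 10103), (0, 6845), (5, 787), (10, 646), (15, 1023), (20, 1347), (25, 1530), (30, 7
[... 380 characters left out ...]
89257812, 196.3342742919922), (97.50709533691406, 160.94515991210938), 85.8841781616211)
scene 62 [248 197  27  22 470] [ 522.3 -238.    66.8] ((521.097412109375, -239.1338348388672), (79.2737045288086, 72.38285827636719), 52.30244445800781)
scene 62 [279 232  45  30 427] [525.8 -63.1  68.5] ((523.5565185546875, -63.05712127685547), (34.595584869384766, 130.04420471191406), 84.94486999511719)
scene 62 [230 260  30  26 628] [687.4 -94.7  67.3] ((685.4451904296875, -96.24797821044922), (75.38992309570312, 72.56092834472656), 52.86520767211914)
scene 62 [343 317  66  38 158] [573.1 233.3  69.4] ((553.4762573242188, 239.50784301757812), (45.26617431640625, 161.93125915527344), 67.93756866455078)
```

View pics/crop1.png

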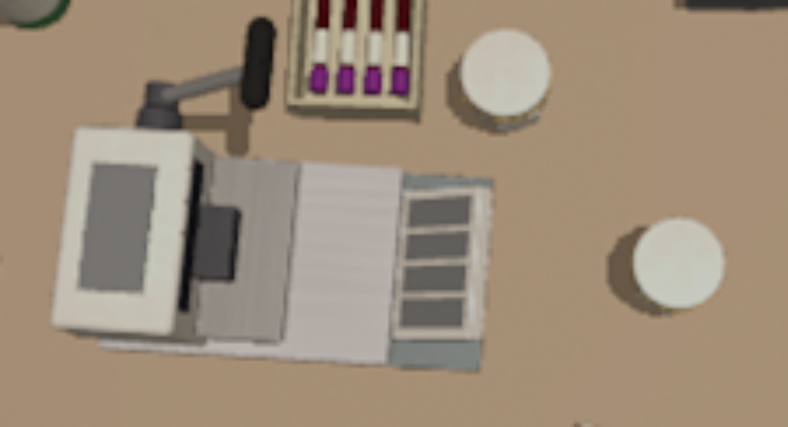

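The crop confirms the target: a grey ribbed panel with a white rim, leaning in the gutter between the deck and the tub. Next I check the plate's pose in the press frame and work out the first move.

```bash
cat >> h.py <<'E'
from scipy.spatial.transform import Rotation as Ro
O=np.array([524.4,-1.2,0]);YAW=np.radians(-4.1)
E_=np.array([[np.cos(YAW),-np.sin(YAW),0],[np.sin(YAW),np.cos(YAW),0],[0,0,1]])  # cols press axes
def topress(X): return (np.atleast_2d(X)-O)@E_
def toworld(p): return O+E_@np.array(p,float)
def goto(p,tilt,yaw=0,s=None):
    """TCP at press point p; tilt deg: tool z = press (0,sin,-cos); yaw about press z"""
    s=s or read_state();R0=np.array(s['tcp_rot']);t=np.radians(tilt)
    z=np.array([0,np.sin(t),-np.cos(t)]);x=np.array([1.,0,0])
    R=E_@Ro.from_euler('z',yaw,degrees=True).as_matrix()@np.c_[x,np.cross(z,x),z]
    d=R0.T@(toworld(p)-np.array(s['position']));w=Ro.from_matrix(R0.T@R).as_rotvec()
    print('shift',d,'rot',np.round(w,3),'from press',topress(s['position'])[0])
def where():
    s=read_state();R=E_.T@np.array(s['tcp_rot']);print('t',s['time_s'],'press',topress(s['position'])[0],'tilt',np.degrees(np.arctan2(R[1,2],-R[2,2])),'F',E_.T@np.array(s['force']),'open',s['opening'],'ff',s['finger_force'],'j',np.array(s['joints']));return s
E
python3 - <<'E'
from h import *
for n in('top','scene'):
    g=dict(np.load(n+'0.npz'));P=topress(cloud(g).reshape(-1,3))
    m=(abs(P[:,0])<75)&(P[:,1]>-85)&(P[:,1]<-5)&(P[:,2]>30)&(P[:,2]<85);q=P[m]
    f=q[(q[:,1]>-62)&(q[:,1]<-15)&(abs(q[:,0])<55)]
    A=np.c_[f[:,:2],np.ones(len(f))];c=np.linalg.lstsq(A,f[:,2],rcond=None)[0]
    hi=q[q[:,2]>40]
    print(n,'slope',np.degrees(np.arctan(c[:2])),'z at y=-40',c[2]-40*c[1],'x',np.percentile(hi[:,0],[1,99]),'ymin',np.percentile(q[:,1],1),'zmax',np.percentile(q[:,2],99))
    d=P[(abs(P[:,0])<60)&(P[:,1]>15)&(P[:,1]<65)];print('deck z',np.median(d[:,2]))
    dk=P[(P[:,1]>10)&(P[:,1]<70)&(P[:,2]>25)&(P[:,2]<36)];print('deck x',np.percentile(dk[:,0],[1,99]))
    l=P[(P[:,2]>195)&(P[:,2]<235)&(P[:,0]>60)&(P[:,0]<180)&(P[:,1]>40)&(P[:,1]<150)];print('grip',l.mean(0),np.percentile(l,[2,98],0)) if len(l) else 0
goto([1,-150,190],0);goto([1,-133,109],55)
E
```

```text
top slope [ -0.1 -35.2] z at y=-40 55.37478366171613 x [-64.1  61.8] ymin -79.61687946892243 zmax 77.83300520043048
deck z 30.562174081745198
deck x [-485.6  467.7]
grip [115.5  91.3 216.4] [[ 84.   81.  199. ]
 [148.3 111.2 223.1]]
scene slope [ -0.  -34.8] z at y=-40 54.00971460298484 x [-58.3  67.6] ymin -73.90762363769109 zmax 75.74952048128453
deck z 29.371954149068323
deck x [-532.7  393.3]
grip [124.1  96.5 214.2] [[ 91.   83.8 196.9]
 [156.  110.5 221.3]]
shift [ 452.4 -386.3    7.2] rot [-0.   0.   0.4] from press [-289.7 -669.   196.6]
shift [ 458.3 -402.1   88.3] rot [0.9 0.2 0.3] from press [-289.7 -669.   196.6]
```

Call:
carry_out([
  {"x": 452, "y": -386, "z": 7, "rx": 0.9, "ry": 0.17, "rz": 0.31, "claw": -0.1},
  {"x": 452, "y": -386, "z": 7, "rx": 0.9, "ry": 0.17, "rz": 0.31, "claw": -0.1},
  {"x": 452, "y": -386, "z": 7, "rx": 0.9, "ry": 0.17, "rz": 0.31, "claw": -0.1},
  {"x": 452, "y": -386, "z": 7, "rx": 0.9, "ry": 0.17, "rz": 0.31, "claw": -0.1},
  {"x": 452, "y": -386, "z": 7, "rx": 0.9, "ry": 0.17, "rz": 0.31, "claw": -0.1},
  {"x": 452, "y": -386, "z": 7, "rx": 0.9, "ry": 0.17, "rz": 0.31, "claw": -0.1},
  {"x": 452, "y": -386, "z": 7, "rx": 0.9, "ry": 0.17, "rz": 0.31, "claw": -0.1},
  {"x": 452, "y": -386, "z": 7, "rx": 0.9, "ry": 0.17, "rz": 0.31, "claw": -0.1},
  {"x": 452, "y": -386, "z": 7, "rx": 0.9, "ry": 0.17, "rz": 0.31, "claw": -0.1},
  {"x": 452, "y": -386, "z": 7, "rx": 0.9, "ry": 0.17, "rz": 0.31, "claw": -0.1},
])

```text
time_s: 0.93
position: [416.7, -299.5, 190.3]
tcp_rot: [[0.998, -0.028, 0.057], [-0.062, -0.609, 0.79], [0.012, -0.792, -0.61]]
force: [1.1, -0.3, 0.9]
opening: 38.7
finger_force: 0.0
```

```bash
python3 - <<'E'
from h import *
s=where();goto([1.5,-150,180],55)
E
```

```text
t 0.9333 press [ -86.1 -305.2  190.3] tilt 52.41386487819954 F [ 1.1 -0.3  0.9] open 38.703544939657824 ff 0.0 j [ 58.5  36.4 -10.3  91.8 -28.9  92.5 -35.7]
shift [ 88.9 -85.2 129.3] rot [0. 0. 0.] from press [ -86.1 -305.2  190.3]
```

Call:
carry_out([
  {"x": 88, "y": -85, "z": 129, "rx": 0.04, "claw": -0.1},
  {"x": 88, "y": -85, "z": 129, "rx": 0.04, "claw": -0.1},
  {"x": 88, "y": -85, "z": 129, "rx": 0.04, "claw": -0.1},
  {"x": 88, "y": -85, "z": 129, "rx": 0.04, "claw": -0.1},
  {"x": 88, "y": -85, "z": 129, "rx": 0.04, "claw": -0.1},
  {"x": 88, "y": -85, "z": 129, "rx": 0.04, "claw": -0.1},
  {"x": 88, "y": -85, "z": 129, "rx": 0.04, "claw": -0.1},
])

```text
invalid input
```

```bash
sed -i "s/np.round(w,3)/[round(float(a),3) for a in w]/" h.py; python3 - <<'E'
from h import *
s=where();goto([1.5,-133,108.5],55)
E
```

```text
t 0.9333 press [ -86.1 -305.2  190.3] tilt 52.41386487819954 F [ 1.1 -0.3  0.9] open 38.703544939657824 ff 0.0 j [ 58.5  36.4 -10.3  91.8 -28.9  92.5 -35.7]
shift [ 88.1 -38.9 186.4] rot [0.045, 0.0, 0.015] from press [ -86.1 -305.2  190.3]
```

Call:
carry_out([
  {"x": 88, "y": -85, "z": 129, "rx": 0.045, "ry": 0, "rz": 0.015, "claw": -0.1},
  {"x": 88, "y": -85, "z": 129, "rx": 0.045, "ry": 0, "rz": 0.015, "claw": -0.1},
  {"x": 88, "y": -85, "z": 129, "rx": 0.045, "ry": 0, "rz": 0.015, "claw": -0.1},
  {"x": 88, "y": -85, "z": 129, "rx": 0.045, "ry": 0, "rz": 0.015, "claw": -0.1},
  {"x": 88, "y": -85, "z": 129, "rx": 0.045, "ry": 0, "rz": 0.015, "claw": -0.1},
  {"x": 88, "y": -85, "z": 129, "rx": 0.045, "ry": 0, "rz": 0.015, "claw": -0.1},
  {"x": 88, "y": -85, "z": 129, "rx": 0.045, "ry": 0, "rz": 0.015, "claw": -0.1},
])

```text
time_s: 1.52
position: [513.8, -151.4, 181.8]
tcp_rot: [[0.998, -0.036, 0.056], [-0.067, -0.575, 0.815], [0.003, -0.817, -0.576]]
force: [-1.0, -0.5, -1.3]
opening: 38.2
finger_force: 0.0
```

```bash
python3 - <<'E'
from h import *
s=where();goto([1.5,-133,108.5],55)
E
```

```text
t 1.5167 press [   0.1 -150.6  181.8] tilt 54.81018552386366 F [-1.  -0.6 -1.3] open 38.21583330263725 ff 0.0 j [ 47.9  35.2 -15.3  98.  -37.4  82.  -43.5]
shift [ 1.2 49.8 56.6] rot [0.003, 0.002, 0.005] from press [   0.1 -150.6  181.8]
```

Call:
carry_out([
  {"x": 1, "y": 50, "z": 56, "rx": 0.003, "ry": 0.002, "rz": 0.005, "claw": -0.1},
  {"x": 1, "y": 50, "z": 56, "rx": 0.003, "ry": 0.002, "rz": 0.005, "claw": -0.1},
  {"x": 1, "y": 50, "z": 56, "rx": 0.003, "ry": 0.002, "rz": 0.005, "claw": -0.1},
  {"x": 1, "y": 50, "z": 56, "rx": 0.003, "ry": 0.002, "rz": 0.005, "claw": -0.1},
  {"x": 1, "y": 50, "z": 56, "rx": 0.003, "ry": 0.002, "rz": 0.005, "claw": -0.1},
])

```text
time_s: 1.93
position: [517.0, -137.0, 110.1]
tcp_rot: [[0.997, -0.042, 0.063], [-0.075, -0.573, 0.816], [0.002, -0.819, -0.574]]
force: [-0.0, -0.6, 0.7]
opening: 38.5
finger_force: 0.0
```

```bash
python3 - <<'E'
from h import *
s=where();goto([1.5,-51.2,51.2],55)
g=get_image('scene');c=g['color'][180:330,220:400,::-1];cv2.imwrite('pics/pre.png',cv2.resize(c,None,fx=4,fy=4))
E
```

```text
t 1.9333 press [   2.3 -136.   110.1] tilt 54.94741453601936 F [ 0.  -0.6  0.7] open 38.49437687994389 ff 0.0 j [ 47.   40.2 -15.4 100.9 -38.   75.  -39.7]
shift [ -1.2  -0.5 103.3] rot [0.001, -0.004, -0.001] from press [   2.3 -136.   110.1]
```

View pics/pre.png

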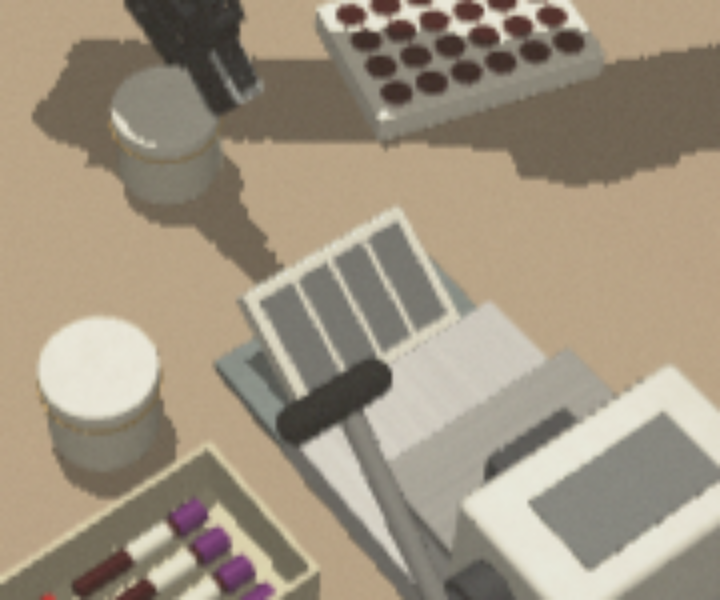

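Call:
carry_out([
  {"x": -1, "y": 0, "z": 30, "rx": 0, "ry": -0.004, "rz": 0, "claw": -0.1},
  {"x": -1, "y": 0, "z": 60, "rx": 0, "ry": -0.004, "rz": 0, "claw": -0.1},
  {"x": -1, "y": 0, "z": 75, "rx": 0, "ry": -0.004, "rz": 0, "claw": -0.1},
  {"x": -1, "y": 0, "z": 88, "rx": 0, "ry": -0.004, "rz": 0, "claw": -0.1},
  {"x": -1, "y": 0, "z": 98, "rx": 0, "ry": -0.004, "rz": 0, "claw": -0.1},
  {"x": -1, "y": 0, "z": 102, "rx": 0, "ry": -0.004, "rz": 0, "claw": -0.1},
  {"x": -1, "y": 0, "z": 102, "rx": 0, "ry": -0.004, "rz": 0, "claw": -0.1},
])

```text
time_s: 2.57
position: [522.0, -51.7, 51.2]
tcp_rot: [[0.998, -0.04, 0.057], [-0.069, -0.573, 0.817], [-0.0, -0.819, -0.574]]
force: [-0.3, -0.4, 0.9]
opening: 38.7
finger_force: 0.0
```

```bash
python3 - <<'E'
from h import *
s=where();goto([1.5,-51.2,51.2],55)
E
```

```text
t 2.5667 press [  1.2 -50.5  51.2] tilt 54.97587103934553 F [-0.3 -0.4  0.9] open 38.666988433524864 ff 0.0 j [ 42.6  43.1 -18.3 107.8 -42.1  63.7 -37. ]
shift [ 0.3  0.4 -0.5] rot [0.0, 0.002, 0.001] from press [  1.2 -50.5  51.2]
```

Close on the plate edge.

Call:
carry_out([
  {"x": 0, "y": 0, "z": 0, "rx": 0, "ry": 0, "rz": 0, "claw": -0.5},
  {"x": 0, "y": 0, "z": 0, "rx": 0, "ry": 0, "rz": 0, "claw": -1},
  {"x": 0, "y": 0, "z": 0, "rx": 0, "ry": 0, "rz": 0, "claw": -1},
  {"x": 0, "y": 0, "z": 0, "rx": 0, "ry": 0, "rz": 0, "claw": -1},
  {"x": 0, "y": 0, "z": 0, "rx": 0, "ry": 0, "rz": 0, "claw": -1},
  {"x": 0, "y": 0, "z": 0, "rx": 0, "ry": 0, "rz": 0, "claw": -1},
])

```text
time_s: 3.07
position: [521.7, -51.9, 50.6]
tcp_rot: [[0.998, -0.041, 0.056], [-0.07, -0.572, 0.817], [-0.001, -0.819, -0.574]]
force: [-0.2, -0.2, 0.3]
opening: -0.4
finger_force: 0.0
```

```bash
python3 - <<'E'
from h import *
s=where();goto([1.5,-70,100],55);goto([1.5,-70,190],0)
E
```

```text
t 3.0667 press [  0.9 -50.7  50.6] tilt 54.98865462811026 F [-0.2 -0.3  0.3] open -0.4170037699607037 ff 0.0 j [ 42.6  43.2 -18.3 107.8 -42.1  63.7 -37. ]
shift [  0.5 -29.4 -44.1] rot [0.0, 0.002, -0.0] from press [  0.9 -50.7  50.6]
shift [   0.4 -103.1  -95.7] rot [-0.96, 0.002, 0.001] from press [  0.9 -50.7  50.6]
```

```bash
python3 - <<'E'
from h import *
a=get_image('scene');b=get_image('top')
for n,g in(('s',a),('t',b)): print(n,proj(g,read_state()['position']),proj(g,toworld([1.8,-75.8,68.4])))
c=np.hstack([cv2.resize(a['color'][190:310,240:360,::-1],(400,400)),cv2.resize(b['color'][160:260,190:290,::-1],(400,400))]);cv2.imwrite('pics/closed.png',c)
E
```

```text
s [[305.4 252.5]] [[299.4 242.2]]
t [[248.6 214.9]] [[256.9 214.2]]
```

View pics/closed.png

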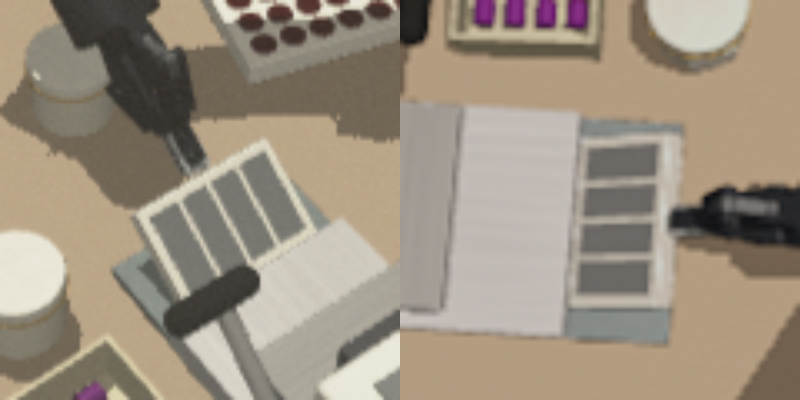

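```bash
python3 - <<'E'
from h import *
d=np.array([0,.819,-.574])
for n in('top','scene'):
    g=get_image(n);P=topress(cloud(g));c=g['color'].astype(int).max(-1)
    q=P[(abs(P[...,0])<55)&(abs(P[...,0])>20)&(P[...,1]>-62)&(P[...,1]<-15)&(P[...,2]>35)&(P[...,2]<85)]
    k=np.linalg.lstsq(np.c_[q[:,1],np.ones(len(q))],q[:,2],rcond=None)[0];print(n,'plate slope',np.degrees(np.arctan(k[0])),'z@-40',k@[-40,1])
    m=(abs(P[...,0]-1)<25)&(P[...,1]<-60)&(P[...,1]>-140)&(P[...,2]>40)&(P[...,2]<140)&(c<110)
    f=P[m];s=(f-[1,-50.7,50.6])@d; o=np.argsort(-s)[:12:2];print(np.c_[s[o],f[o]])
    m=(abs(P[...,0]-1)<14)&(P[...,1]<-64)&(P[...,1]>-100)&(P[...,2]>40)
    v,u=np.nonzero(m)
    for j in range(0,len(u),max(1,len(u)//14)): print((u[j],v[j]),P[v[j],u[j]],g['color'][v[j],u[j]])
E
```

```text
top plate slope -35.30648202569482 z@-40 55.70302209312122
[[-18.8  22.  -60.2  69.9]
 [-19.2  10.3 -61.   69.4]
 [-19.5  -7.1 -62.2  68.2]
 [-19.7 -19.3 -60.4  71.2]
 [-20.2  18.7 -60.5  71.9]
 [-21.1 -22.4 -60.7  73. ]]
(np.int64(254), np.int64(210)) [ 12.6 -67.   75.7] [181 173 160]
(np.int64(256), np.int64(211)) [ 10.5 -72.8  72.6] [204 200 191]
(np.int64(253), np.int64(212)) [  6.6 -64.5  75.6] [144 137 129]
(np.int64(260), np.int64(212)) [  5.7 -85.5  91. ] [77 77 78]
(np.int64(255), np.int64(213)) [  3.5 -70.7  79.6] [207 207 201]
(np.int64(262), np.int64(213)) [  2.7 -91.5  94.3] [33 33 35]
(np.int64(257), np.int64(214)) [  0.2 -77.   84.8] [84 79 73]
(np.int64(264), np.int64(214)) [ -0.  -97.4  95.6] [21 21 23]
(np.int64(259), np.int64(215)) [ -2.8 -83.1  88.6] [34 34 36]
(np.int64(254), np.int64(216)) [ -4.5 -68.1  72.8] [185 176 163]
(np.int64(261), np.int64(216)) [ -6.7 -89.5  98.5] [39 39 41]
(np.int64(256), np.int64(217)) [ -7.3 -74.2  74.8] [172 167 159]
(np.int64(263), np.int64(217)) [ -7.8 -94.9  88.5] [85 84 81]
(np.int64(258), np.int64(218)) [-10.3 -80.3  78.6] [14
[... 544 characters left out ...]
63]
(np.int64(296), np.int64(232)) [  2.2 -91.2  96. ] [61 60 55]
(np.int64(299), np.int64(233)) [ -4.  -86.5  92.1] [59 60 57]
(np.int64(292), np.int64(235)) [ 13.2 -93.5  89.3] [98 96 90]
(np.int64(294), np.int64(236)) [ 10.  -89.   87.3] [91 90 84]
(np.int64(296), np.int64(237)) [  8.7 -82.2  89.2] [60 58 55]
(np.int64(298), np.int64(238)) [  4.3 -79.3  84.7] [59 58 52]
(np.int64(300), np.int64(239)) [ -1.9 -78.7  76.4] [112 112 106]
(np.int64(304), np.int64(240)) [-10.9 -73.   71.4] [218 214 194]
(np.int64(305), np.int64(241)) [-11.2 -69.1  71. ] [217 211 190]
(np.int64(295), np.int64(243)) [ 10.9 -82.9  64.5] [153 138 116]
(np.int64(301), np.int64(244)) [  2.3 -68.4  69.2] [215 209 188]
```

Call:
carry_out([
  {"x": 0, "y": 0, "z": -30, "rx": 0, "ry": 0, "rz": 0, "claw": -1},
  {"x": 0, "y": 0, "z": -60, "rx": 0, "ry": 0, "rz": 0, "claw": -1},
  {"x": 0, "y": 0, "z": -60, "rx": 0, "ry": 0, "rz": 0, "claw": -1},
  {"x": 0, "y": 0, "z": -60, "rx": 0, "ry": 0, "rz": 0, "claw": -1},
])

```text
time_s: 3.6
position: [518.9, -102.7, 85.3]
tcp_rot: [[0.997, -0.041, 0.059], [-0.072, -0.574, 0.816], [0.0, -0.818, -0.575]]
force: [-0.2, 0.7, -0.0]
opening: -0.2
finger_force: 0.0
```

```bash
python3 - <<'E'
from h import *
s=where();print(r.grasp_offset)
d=np.array(s['tcp_rot'])[:,2];p=np.array(s['position'])
I=[]
for n,b in(('scene',(170,210)),('top',(160,210))):
    g=get_image(n);P=cloud(g);im=g['color'][...,::-1].copy()
    # points along the tool axis: distance from axis < 22mm
    v=P-p;a=v@d;rad=np.linalg.norm(v-a[...,None]*d,axis=-1);m=(rad<20)&(a>-120)&(a<60)
    print(n,'axis-coordinate of finger points max',np.sort(a[m])[-8:],m.sum(),'tcp px',proj(g,p),'tcp-40',proj(g,p-40*d))
    for k,col in((0,(0,0,255)),(-40,(0,255,0))):
        x=proj(g,p+k*d)[0];cv2.circle(im,(int(round(x[0])),int(round(x[1]))),1,col,-1)
    c=proj(g,p)[0].astype(int);I.append(cv2.resize(im[c[1]-40:c[1]+40,c[0]-40:c[0]+40],(400,400),interpolation=0))
cv2.imwrite('pics/tip.png',np.hstack(I))
E
```

```text
t 3.6 press [   1.8 -101.6   85.3] tilt 54.86804804721845 F [-0.3  0.6 -0. ] open -0.24986745132863247 ff 0.0 j [ 45.3  41.2 -16.5 104.  -39.4  70.4 -38.7]
18.700000000000003
scene axis-coordinate of finger points max [58.1 58.2 58.8 58.8 59.  59.2 59.4 59.8] 390 tcp px [[293.7 231.9]] tcp-40 [[286.4 218.4]]
top axis-coordinate of finger points max [56.5 57.3 57.5 58.7 58.7 58.8 59.  59. ] 231 tcp px [[265.6 214. ]] tcp-40 [[277.  213.6]]
```

View pics/tip.png

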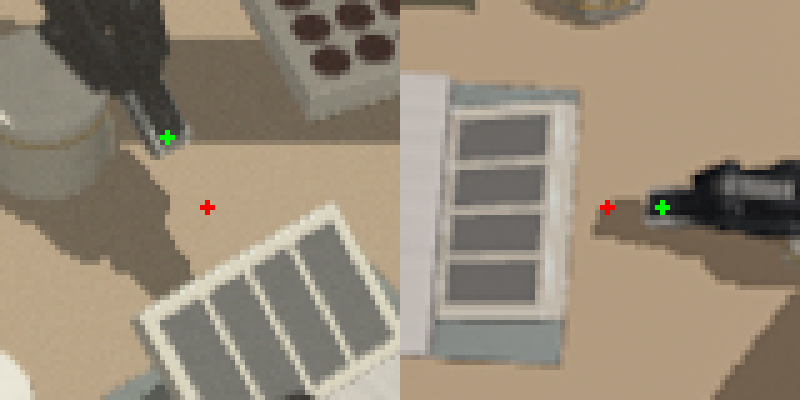

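Both views show the closed tips about 30 mm short of the reported TCP (red), lying on the tool axis near the green mark. I'll check this against the start image, where the tool pointed down, and triangulate.

```bash
python3 - <<'E'
from h import *
p=np.array([187.6,-648,197])
for n in('scene','top'):
    g=dict(np.load(n+'0.npz'));P=cloud(g)
    m=(np.linalg.norm(P[...,:2]-p[:2],axis=-1)<75)&(P[...,2]>120)&(P[...,2]<400)
    print(n,'start lowest z',np.sort(P[...,2][m])[:200:20],m.sum(),'tcp px',proj(g,p),'+30',proj(g,p+[0,0,30]))
s=read_state();d=np.array(s['tcp_rot'])[:,2];p=np.array(s['position']);px=np.array(s['tcp_rot'])[:,0];py=np.array(s['tcp_rot'])[:,1]
L=[]
for n in('scene','top'):
    g=get_image(n);P=cloud(g);v=P-p;A=np.stack([v@px,v@py,v@d],-1)
    m=(abs(A[...,0])<18)&(abs(A[...,1])<25)&(A[...,2]>-90)&(A[...,2]<5)
    a=A[m];print(n,'tip axis coord',np.sort(a[:,2])[::-1][:24:3]);t=a[a[:,2]>a[:,2].max()-25];print(' mean tool xy near tip',t.mean(0),np.ptp(t,axis=0))
    # also pixel mask of tip vs bench: last dark pixel along projected axis
    c=g['color'].astype(int)
    for k in range(-60,6,4):
        x=proj(g,p+k*d)[0].round().astype(int);print(k,c[x[1],x[0]].tolist(),round(float(A[x[1],x[0],2])),end=' | ')
    print()
E
```

```text
scene start lowest z [241.2 250.5 256.2 260.3 266.2 270.2 275.5 280.5 287.8 290.6] 1185 tcp px [[262.9  58.4]] +30 [[262.6  50.2]]
top start lowest z [244.1 253.3 257.1 266.2 271.4 281.9 293.7 296.9 299.7 301.4] 1275 tcp px [[487.4 339.3]] +30 [[494.3 341.6]]
scene tip axis coord [-33.6 -34.6 -35.7 -36.4 -37.3 -38.1 -39.1 -39.8]
 mean tool xy near tip [  4.1  -7.3 -46.4] [23.7 26.3 24.9]
-60 [63, 61, 59] -60 | -56 [61, 59, 55] -56 | -52 [62, 61, 57] -52 | -48 [60, 57, 55] -49 | -44 [57, 53, 50] -43 | -40 [82, 80, 75] -41 | -36 [113, 114, 106] -37 | -32 [187, 166, 136] -27 | -28 [184, 163, 134] -23 | -24 [183, 163, 133] -21 | -20 [188, 167, 137] -15 | -16 [184, 164, 133] -11 | -12 [184, 164, 135] -8 | -8 [185, 164, 134] -2 | -4 [186, 165, 135] 1 | 0 [185, 164, 135] 5 | 4 [184, 164, 134] 10 | 
top tip axis coord [-34.  -35.4 -37.3 -41.3 -42.9 -44.2 -44.7 -46.9]
 mean tool xy near tip [ -3.6 -10.8 -47.3] [20.7 13.  24.8]
-60 [26, 26, 27] -652 | -56 [25, 25, 26] -62 | -52 [23, 24, 26] -62 | -48 [37, 37, 40] -55 | -44 [34, 34, 37] -54 | -40 [31, 33, 35] -45 | -36 [29, 31, 34] -47 | -32 [64, 63, 63] -44 | -28 [103, 95, 86] -35 | -24 [113, 95, 76] 35 | -20 [113, 95, 77] 36 | -16 [113, 95, 77] 38 | -12 [111, 94, 75] 43 | -8 [137, 117, 94] 43 | -4 [163, 142, 115] 46 | 0 [162, 140, 114] 50 | 4 [169, 147, 120] 52 |
```

```bash
python3 - <<'E'
t=open('h.py').read()
t=t.replace("d=R0.T@(toworld(p)-np.array(s['position']))","d=R0.T@(toworld(p)-tip(s)+TL*(R[:,2]-R0[:,2]))")
t=t.replace("def goto","TL=33. # reported TCP lies 33 mm beyond the true shut tips\ndef tip(s): return np.array(s['position'])-TL*np.array(s['tcp_rot'])[:,2]\ndef goto").replace("topress(s['position'])[0]","topress(tip(s))[0]")
open('h.py','w').write(t)
E
python3 - <<'E'
from h import *
s=where();goto([1.5,-51.2,51.2],55)
E
```

```text
t 3.8 press [   0.4 -125.2  103.6] tilt 55.087019912748296 F [-0.  -0.2 -0.5] open 0.07610997358587622 ff 0.0 j [ 45.1  41.3 -16.6 104.1 -39.4  70.4 -38.7]
shift [ 1.6  0.7 90.7] rot [-0.002, 0.005, -0.0] from press [   0.4 -125.2  103.6]
```

Call:
carry_out([
  {"x": 1, "y": 0, "z": 0, "rx": 0, "ry": 0.004, "rz": 0, "claw": -0.1},
  {"x": 1, "y": 0, "z": 0, "rx": 0, "ry": 0.004, "rz": 0, "claw": -0.1},
  {"x": 1, "y": 0, "z": 25, "rx": 0, "ry": 0.004, "rz": 0, "claw": -0.1},
  {"x": 1, "y": 0, "z": 45, "rx": 0, "ry": 0.004, "rz": 0, "claw": -0.1},
  {"x": 1, "y": 0.5, "z": 60, "rx": 0, "ry": 0.004, "rz": 0, "claw": -0.1},
  {"x": 1, "y": 0.5, "z": 73, "rx": 0, "ry": 0.004, "rz": 0, "claw": -0.1},
  {"x": 1, "y": 0.5, "z": 83, "rx": 0, "ry": 0.004, "rz": 0, "claw": -0.1},
  {"x": 1, "y": 0.5, "z": 90, "rx": 0, "ry": 0.004, "rz": 0, "claw": -0.1},
  {"x": 1, "y": 0.5, "z": 90, "rx": 0, "ry": 0.004, "rz": 0, "claw": -0.1},
])

```text
time_s: 4.55
position: [523.6, -25.8, 32.6]
tcp_rot: [[0.997, -0.041, 0.058], [-0.071, -0.571, 0.818], [-0.001, -0.82, -0.572]]
force: [-0.2, -0.2, -0.0]
opening: 38.9
finger_force: 0.0
```

```bash
python3 - <<'E'
from h import *
s=where();goto([1.5,-51.2,51.2],55)
E
```

```text
t 4.55 press [  1.  -51.6  51.5] tilt 55.087770681700256 F [-0.2 -0.2 -0. ] open 38.940872040281434 ff 0.0 j [ 41.3  44.5 -19.3 109.5 -43.8  60.1 -35.9]
shift [0.5 0.1 0.5] rot [-0.002, 0.001, 0.0] from press [  1.  -51.6  51.5]
```

Call:
carry_out([
  {"x": 0, "y": 0, "z": 0, "rx": 0, "ry": 0, "rz": 0, "claw": -0.5},
  {"x": 0, "y": 0, "z": 0, "rx": 0, "ry": 0, "rz": 0, "claw": -1},
  {"x": 0, "y": 0, "z": 0, "rx": 0, "ry": 0, "rz": 0, "claw": -1},
  {"x": 0, "y": 0, "z": 0, "rx": 0, "ry": 0, "rz": 0, "claw": -1},
  {"x": 0, "y": 0, "z": 0, "rx": 0, "ry": 0, "rz": 0, "claw": -1},
])

```text
time_s: 4.97
position: [524.8, -27.7, 33.8]
tcp_rot: [[0.997, -0.041, 0.061], [-0.073, -0.572, 0.817], [0.002, -0.82, -0.573]]
force: [0.5, 0.1, 5.0]
opening: 17.1
finger_force: 60.7
```

```bash
python3 - <<'E'
from h import *
s=where();goto([1.5,-60,90],55);goto([1.5,-10,150],0)
E
```

```text
t 4.9667 press [  2.2 -53.5  52.8] tilt 55.03574446852919 F [0.5 0.2 5. ] open 17.112073089868662 ff 60.67305028438568 j [ 41.4  44.4 -19.3 109.4 -43.8  60.2 -35.9]
shift [ -0.7 -26.8 -26.7] rot [-0.001, -0.003, 0.0] from press [  2.2 -53.5  52.8]
shift [ -0.6 -77.6 -34.2] rot [-0.961, -0.003, -0.001] from press [  2.2 -53.5  52.8]
```

Call:
carry_out([
  {"x": 0, "y": -20, "z": -20, "rx": 0, "ry": 0, "rz": 0, "claw": -1},
  {"x": -0.5, "y": -50, "z": -40, "rx": -0.1, "ry": 0, "rz": 0, "claw": -1},
  {"x": -0.5, "y": -77, "z": -35, "rx": -0.2, "ry": 0, "rz": 0, "claw": -1},
  {"x": -0.5, "y": -77, "z": -35, "rx": -0.3, "ry": 0, "rz": 0, "claw": -1},
  {"x": -0.5, "y": -77, "z": -35, "rx": -0.42, "ry": 0, "rz": 0, "claw": -1},
  {"x": -0.5, "y": -77, "z": -35, "rx": -0.54, "ry": 0, "rz": 0, "claw": -1},
  {"x": -0.5, "y": -77, "z": -35, "rx": -0.66, "ry": 0, "rz": 0, "claw": -1},
  {"x": -0.5, "y": -77, "z": -35, "rx": -0.78, "ry": 0, "rz": 0, "claw": -1},
  {"x": -0.5, "y": -77, "z": -35, "rx": -0.88, "ry": 0, "rz": 0, "claw": -1},
  {"x": -0.5, "y": -77, "z": -35, "rx": -0.96, "ry": -0.003, "rz": 0, "claw": -1},
])

```text
time_s: 5.8
position: [525.5, -11.0, 117.2]
tcp_rot: [[0.998, -0.069, 0.002], [-0.069, -0.998, -0.005], [0.002, 0.005, -1.0]]
force: [-0.6, -0.5, -1.7]
opening: 16.9
finger_force: 60.3
```

```bash
python3 - <<'E'
from h import *
s=where();goto([1.5,29,120],-35)
for n in('top','scene'):
    g=get_image(n);P=topress(cloud(g));c=g['color'].astype(int)
    # deck/gutter colour boundary at deck height z=30 on strips |x| 66..82
    for x in(-80,-76,-72,72,76,80):
        ys=np.arange(-30,30.1,1.);px=proj(g,np.array([toworld([x,y,30]) for y in ys])).astype(np.float32)
        v=cv2.remap(g['color'],px[None,:,0],px[None,:,1],cv2.INTER_LINEAR)[0].astype(float)
        w=v[:,0]-v[:,2];print(n,x,'edge y',ys[np.argmax(abs(np.convolve(w,[1,1,1,-1,-1,-1],'same'))[4:-4])+4],end=' ')
    # plate in hand
    tp=topress(tip(s))[0];q=P[(abs(P[...,0])<75)&(abs(P[...,1]-tp[1])<30)&(P[...,2]>60)&(P[...,2]<150)&(c.min(-1)>130)]
    print('\nplate',len(q),np.percentile(q,[1,50,99],0))
E
```

```text
t 5.8 press [  1.7  -9.6 150.2] tilt -0.26352997451064025 F [-0.6 -0.5 -1.7] open 16.856689176618453 ff 60.316282510757446 j [ -0.2  18.2  -4.1 112.9   2.1  48.8 -99.4]
shift [ -0.3 -19.9  24.1] rot [-0.606, -0.003, 0.002] from press [  1.7  -9.6 150.2]
top -80 edge y -4.0 top -76 edge y -3.0 top -72 edge y -4.0 top 72 edge y 8.0 top 76 edge y 9.0 top 80 edge y 10.0 Traceback (most recent call last):
  File "<stdin>", line 12, in <module>
    return _quantile_unchecked(
        a, q, axis, out, overwrite_input, method, keepdims, weights)
    return _ureduce(a,
                    func=_quantile_ureduce_func,
    ...<5 lines>...
                    overwrite_input=overwrite_input,
                    method=method)
    r = func(a, **kwargs)
    result = _quantile(arr,
                       quantiles=q,
    ...<2 lines>...
                       out=out,
                       weights=wgt)
    slices_having_nans = np.isnan(arr[-1, ...])
                                  ~~~^^^^^^^^^
IndexError: index -1 is out of bounds for axis 0 with size 0
```

```bash
python3 - <<'E'
from h import *
for n in('top','scene'):
    g=dict(np.load(n+'0.npz'))
    for x in(-80,-76,-72,72,76,80):
        ys=np.arange(-30,30.1,1.);px=proj(g,np.array([toworld([x,y,30]) for y in ys])).astype(np.float32)
        v=cv2.remap(g['color'],px[None,:,0],px[None,:,1],cv2.INTER_LINEAR)[0].astype(float)
        w=v[:,0]-v[:,2];print(n,x,'edge',ys[np.argmax(abs(np.convolve(w,[1,1,1,-1,-1,-1],'same'))[4:-4])+4],end=' ')
    print()
g=get_image('top');P=topress(cloud(g));s=read_state();tp=topress(tip(s))[0]
a=get_image('scene')
c=np.hstack([cv2.resize(x['color'][y0:y0+120,x0:x0+120,::-1],(400,400)) for x,y0,x0 in((a,175,250),(g,155,160))]);cv2.imwrite('pics/up.png',c)
E
```

```text
top -80 edge -1.0 top -76 edge -2.0 top -72 edge -2.0 top 72 edge -1.0 top 76 edge -1.0 top 80 edge -3.0 
scene -80 edge 1.0 scene -76 edge 0.0 scene -72 edge -1.0 scene 72 edge 19.0 scene 76 edge 18.0 scene 80 edge -10.0
```

View pics/up.png

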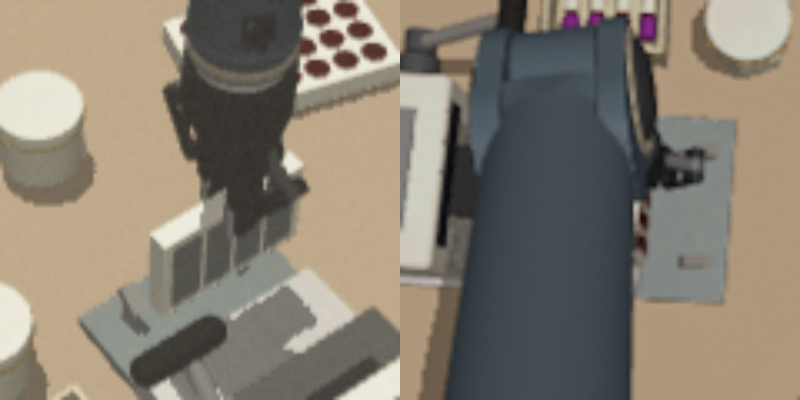

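Call:
carry_out([
  {"x": 0, "y": -10, "z": 0, "rx": -0.1, "ry": 0, "rz": 0, "claw": -1},
  {"x": 0, "y": -20, "z": 0, "rx": -0.22, "ry": 0, "rz": 0, "claw": -1},
  {"x": 0, "y": -20, "z": 0, "rx": -0.34, "ry": 0, "rz": 0, "claw": -1},
  {"x": 0, "y": -20, "z": 8, "rx": -0.46, "ry": 0, "rz": 0, "claw": -1},
  {"x": 0, "y": -20, "z": 16, "rx": -0.56, "ry": -0.003, "rz": 0.002, "claw": -1},
  {"x": 0, "y": -20, "z": 24, "rx": -0.606, "ry": -0.003, "rz": 0.002, "claw": -1},
  {"x": 0, "y": -20, "z": 24, "rx": -0.606, "ry": -0.003, "rz": 0.002, "claw": -1},
  {"x": 0, "y": -20, "z": 24, "rx": -0.606, "ry": -0.003, "rz": 0.002, "claw": -1},
])

```text
time_s: 6.62
position: [525.4, 6.1, 91.0]
tcp_rot: [[0.997, -0.059, -0.05], [-0.077, -0.82, -0.568], [-0.008, 0.57, -0.822]]
force: [0.9, -0.2, -0.1]
opening: 17.1
finger_force: 60.2
```

```bash
python3 - <<'E'
from h import *
s=where();goto([1.5,28,84.5],-35)
R=E_.T@np.array(s['tcp_rot']);tp=topress(tip(s))[0]
for n in('scene','top'):
    g=get_image(n);c=g['color'].astype(int).max(-1);P=topress(cloud(g));A=(P-tp)@R
    m=(abs(A[...,0])<75)&(abs(A[...,1])<16)&(A[...,2]>-50)&(A[...,2]<80)&(abs(A[...,0])>16)
    q=A[m];print(n,len(q));print(np.percentile(q,[0.5,2,25,50,75,98,99.5],0))
E
```

```text
t 6.6167 press [  0.8  26.1 118.1] tilt -34.72756344097487 F [ 0.9 -0.2 -0.1] open 17.13897121924669 ff 60.23146033287048 j [ -27.1   29.1    3.7  110.    32.    63.2 -138.3]
shift [  1.2 -20.5  26.5] rot [-0.005, 0.009, -0.0] from press [  0.8  26.1 118.1]
scene 288
[[ 16.8  -9.  -30.7]
 [ 17.5  -8.1 -30. ]
 [ 32.4  -1.9 -26.5]
 [ 47.9   3.6 -21.9]
 [ 63.8   8.2  17.7]
 [ 66.3   9.1  52.3]
 [ 67.1   9.3  57.6]]
top 848
[[-65.6  -6.5 -30.6]
 [-65.4  -4.3 -29.9]
 [-44.    8.4 -21. ]
 [-20.7   9.8   3.5]
 [ 37.2  10.9  28.4]
 [ 59.6  13.   53.4]
 [ 61.1  13.7  57. ]]
```

Call:
carry_out([
  {"x": 1, "y": -8, "z": 10, "rx": -0.005, "ry": 0.008, "rz": 0, "claw": -1},
  {"x": 1, "y": -14, "z": 18, "rx": -0.005, "ry": 0.008, "rz": 0, "claw": -1},
  {"x": 1, "y": -18, "z": 24, "rx": -0.005, "ry": 0.008, "rz": 0, "claw": -1},
  {"x": 1, "y": -20, "z": 27, "rx": -0.005, "ry": 0.008, "rz": 0, "claw": -1},
  {"x": 1, "y": -20, "z": 27, "rx": -0.005, "ry": 0.008, "rz": 0, "claw": -1},
  {"x": 1, "y": -20, "z": 27, "rx": -0.005, "ry": 0.008, "rz": 0, "claw": -1},
])

```text
time_s: 7.22
position: [527.0, 8.8, 58.3]
tcp_rot: [[0.998, -0.058, -0.038], [-0.07, -0.817, -0.573], [0.002, 0.574, -0.819]]
force: [0.8, 0.7, -1.5]
opening: 17.1
finger_force: 60.4
```

```bash
python3 - <<'E'
from h import *
s=where();goto([1.5,27.1,82.3],-35)
E
```

```text
t 7.2167 press [ 1.8 29.1 85.3] tilt -35.034838089954064 F [ 0.7  0.7 -1.5] open 17.06627163155027 ff 60.374765396118164 j [ -27.8   31.9    3.9  111.    33.4   59.8 -141.2]
shift [-0.4 -0.1  3.6] rot [0.001, -0.003, 0.0] from press [ 1.8 29.1 85.3]
```

Call:
carry_out([
  {"x": 0, "y": 0, "z": 2, "rx": 0, "ry": 0, "rz": 0, "claw": -1},
  {"x": 0, "y": 0, "z": 3.5, "rx": 0, "ry": 0, "rz": 0, "claw": -1},
  {"x": 0, "y": 0, "z": 3.5, "rx": 0, "ry": 0, "rz": 0, "claw": -1},
  {"x": 0, "y": 0, "z": 3.5, "rx": 0, "ry": 0, "rz": 0, "claw": -1},
])

```text
time_s: 7.55
position: [527.4, 7.4, 56.2]
tcp_rot: [[0.998, -0.059, -0.037], [-0.069, -0.817, -0.572], [0.004, 0.573, -0.819]]
force: [-0.9, 2.4, 3.3]
opening: 17.0
finger_force: 60.9
```

```bash
python3 - <<'E'
from h import *
s=where();goto([1.5,27.1,82.3],-35)
R=E_.T@np.array(s['tcp_rot']);tp=topress(tip(s))[0]
g=get_image('top');P=topress(cloud(g));A=(P-tp)@R
q=A[(abs(A[...,0])<75)&(abs(A[...,0])>16)&(A[...,1]<16)&(A[...,1]>3)&(A[...,2]>-50)&(A[...,2]<62)];print(np.percentile(q,[1,99],0))
a=get_image('scene');c=np.hstack([cv2.resize(x['color'][y0:y0+120,x0:x0+120,::-1],(400,400)) for x,y0,x0 in((a,200,260),(g,155,160))]);cv2.imwrite('pics/down.png',c)
E
```

```text
t 7.55 press [ 2.3 27.7 83.2] tilt -34.98931996551142 F [-1.   2.3  3.3] open 17.037434296166165 ff 60.94290375709534 j [ -27.7   32.1    3.9  111.2   33.6   59.4 -141.3]
shift [-0.9 -0.   1.1] rot [-0.0, -0.004, -0.0] from press [ 2.3 27.7 83.2]
[[-65.9   4.1 -29.8]
 [ 59.9  12.3  56.4]]
```

View pics/down.png

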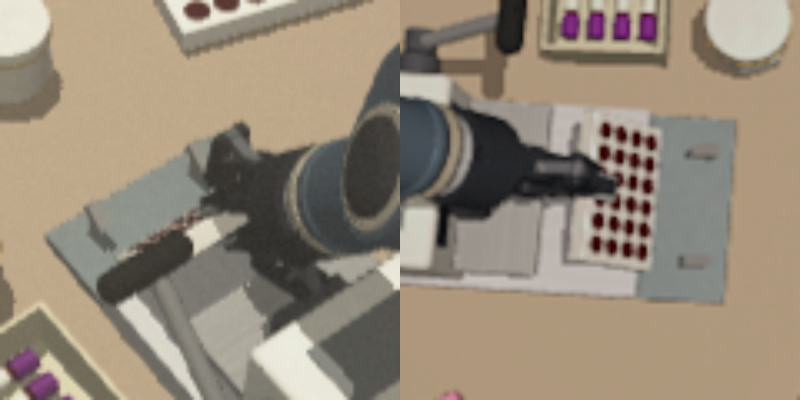

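Call:
carry_out([
  {"x": 0, "y": 0, "z": 0, "rx": 0, "ry": 0, "rz": 0, "claw": -0.4},
  {"x": 0, "y": 0, "z": 0, "rx": 0, "ry": 0, "rz": 0, "claw": -0.1},
  {"x": 0, "y": 0, "z": 0, "rx": 0, "ry": 0, "rz": 0, "claw": -0.1},
  {"x": 0, "y": 0, "z": 0, "rx": 0, "ry": 0, "rz": 0, "claw": -0.1},
  {"x": 0, "y": 0, "z": 0, "rx": 0, "ry": 0, "rz": 0, "claw": -0.1},
])

```text
time_s: 8.07
position: [526.8, 6.7, 55.5]
tcp_rot: [[0.998, -0.059, -0.038], [-0.07, -0.817, -0.573], [0.002, 0.574, -0.819]]
force: [0.5, -0.3, -0.5]
opening: 38.2
finger_force: 0.1
```

```bash
cat >> h.py <<'E'
def platefit(g):
    """white/dark plate points between gutter and head above the deck: plane slope, extents"""
    P=topress(cloud(g));m=(abs(P[...,0])<70)&(P[...,1]>-40)&(P[...,1]<78)&(P[...,2]>38)&(P[...,2]<125)&(abs(P[...,0])>25)
    q=P[m]
    k=np.linalg.lstsq(np.c_[q[:,1],np.ones(len(q))],q[:,2],rcond=None)[0];print('plate n',len(q),'elev',np.degrees(np.arctan(k[0])),'pct',np.percentile(q,[1,50,99],0).tolist())
E
python3 - <<'E'
from h import *
s=where();platefit(get_image('top'))
E
```

```text
t 8.0667 press [ 1.8 27.  82.5] tilt -35.032888739857555 F [ 0.5 -0.2 -0.5] open 38.19522303190842 ff 0.1300588513549883 j [ -27.6   32.1    4.   111.2   33.6   59.4 -141.3]
plate n 706 elev 44.138589235258344 pct [[-63.8515776327148, -9.740409474961245, 41.47070682532401], [-27.336907188905027, 23.22709368341856, 81.45329374887554], [62.425871668444856, 57.443487179556925, 107.64754582953566]]
```

Call:
carry_out([
  {"x": 0, "y": 0, "z": -41, "rx": 0, "ry": 0, "rz": 0, "claw": -0.1},
  {"x": 0, "y": 0, "z": -82, "rx": 0, "ry": 0, "rz": 0, "claw": -0.1},
  {"x": 0, "y": 0, "z": -100, "rx": 0, "ry": 0, "rz": 0, "claw": -0.1},
  {"x": 0, "y": 0, "z": -100, "rx": 0, "ry": 0, "rz": 0, "claw": -0.1},
])

```text
time_s: 8.45
position: [533.4, 68.4, 140.5]
tcp_rot: [[0.998, -0.059, -0.03], [-0.066, -0.82, -0.568], [0.009, 0.569, -0.822]]
force: [1.0, 0.8, 0.0]
opening: 38.6
finger_force: 0.0
```

```bash
python3 - <<'E'
from h import *
s=where();g=get_image('top');platefit(g)
P=topress(cloud(g));q=P[(abs(P[...,0])<75)&(P[...,1]>-40)&(P[...,1]<100)&(P[...,2]>41)&(P[...,2]<56)];print(len(q),np.percentile(q,[1,50,99],0))
goto([1.5,-70,150],0)
E
```

```text
t 8.45 press [  3.6  88.9 167.6] tilt -34.69301813826317 F [0.9 0.9 0. ] open 38.5990275525984 ff 0.0 j [ -31.2   27.2    2.   104.6   29.6   71.  -138.7]
plate n 790 elev 18.912326940577085 pct [[-64.11191373750738, -4.577306761228069, 46.46586926953458], [-26.65943861662587, 36.240433133996376, 62.59312337229329], [62.93917099104772, 76.48887651477739, 77.41009261904166]]
379 [[-64.4  -5.3  45.5]
 [ -3.8   7.1  52. ]
 [ 61.5  29.3  55.8]]
shift [ -1.9 100.5  96.5] rot [0.608, -0.007, 0.002] from press [  2.5  86.5 165.9]
```

Call:
carry_out([
  {"x": -2, "y": 40, "z": 0, "rx": 0.1, "ry": 0, "rz": 0, "claw": -0.1},
  {"x": -2, "y": 80, "z": 30, "rx": 0.2, "ry": 0, "rz": 0, "claw": -0.1},
  {"x": -2, "y": 100, "z": 70, "rx": 0.32, "ry": 0, "rz": 0, "claw": -0.1},
  {"x": -2, "y": 100, "z": 96, "rx": 0.44, "ry": -0.007, "rz": 0, "claw": -0.1},
  {"x": -2, "y": 100, "z": 96, "rx": 0.56, "ry": -0.007, "rz": 0, "claw": -0.5},
  {"x": -2, "y": 100, "z": 96, "rx": 0.608, "ry": -0.007, "rz": 0, "claw": -1},
  {"x": -2, "y": 100, "z": 96, "rx": 0.608, "ry": -0.007, "rz": 0, "claw": -1},
])

```text
time_s: 9.08
position: [516.7, -78.7, 114.9]
tcp_rot: [[0.996, -0.083, -0.008], [-0.083, -0.997, -0.004], [-0.007, 0.004, -1.0]]
force: [1.0, -0.4, 0.1]
opening: 2.6
finger_force: 0.0
```

```bash
python3 - <<'E'
from h import *
s=where()
for n in('scene','top'):
    g=get_image(n);platefit(g)
    P=topress(cloud(g));c=g['color'].astype(int)
    for x in(-50,-30,30,50):
        l=[]
        for y in range(-12,84,8):
            q=P[(abs(P[...,0]-x)<5)&(abs(P[...,1]-y)<4)][:,2];l.append(round(float(np.median(q))) if len(q) else None)
        print(n,x,l)
E
```

```text
t 9.0833 press [ -1.9 -77.7 147.8] tilt -0.24524377852133392 F [ 1.  -0.4  0.1] open 2.591842827878078 ff 0.0 j [  4.3  18.3  -0.5 113.2   0.5  48.9 -91.3]
plate n 479 elev 0.7776342766005723 pct [[-59.2259975265972, -3.763379684527173, 41.20569112952844], [-31.871452589724328, 38.34985816420555, 47.66819344873292], [68.40166332001101, 66.11581666730667, 52.34736696289853]]
scene -50 [None, 45, 46, 48, 47, 48, 47, 47, 47, 48, 50, None]
scene -30 [None, 49, 49, 48, 48, 48, 49, 48, 49, 49, 48, None]
scene 30 [None, 48, None, None, None, 47, 48, 48, 48, 47, 50, None]
scene 50 [None, 49, None, None, None, 49, 48, 49, 48, 48, 50, None]
plate n 274 elev 0.15116656089328115 pct [[-62.84799907652536, 45.96742382014049, 43.771493838771825], [26.44276145448204, 63.04264959591872, 48.90879212860089], [63.25883533165304, 77.52907538273533, 53.40215699053255]]
top -50 [None, None, None, None, None, None, None, None, 49, 50, 50, 48]
top -30 [None, None, None, None, None, None, None, 48, 48, 50, 50, 49]
top 30 [None, None, None, None, None, None, None, 49, 47, 49, 49, 50]
top 50 [None, None, None, None, None, None, None, 50, 47, 49, 49, 48]
```

```bash
python3 - <<'E'
from h import *
goto([0,-24,110],0,90)
E
```

```text
shift [  1.3 -48.4  38. ] rot [-0.002, 0.008, -1.573] from press [ -0.9 -72.  148.2]
```

Call:
carry_out([
  {"x": 1, "y": -30, "z": 0, "rx": 0, "ry": 0.004, "rz": -0.12, "claw": 0.18},
  {"x": 1, "y": -48, "z": 10, "rx": 0, "ry": 0.004, "rz": -0.24, "claw": 0.18},
  {"x": 1, "y": -48, "z": 20, "rx": 0, "ry": 0.004, "rz": -1.57, "claw": 0.18},
  {"x": 1, "y": -48, "z": 30, "rx": 0, "ry": 0.004, "rz": -1.57, "claw": 0.18},
  {"x": 1, "y": -48, "z": 38, "rx": 0, "ry": 0.004, "rz": -1.57, "claw": 0.18},
  {"x": 1, "y": -48, "z": 38, "rx": 0, "ry": 0.004, "rz": -1.57, "claw": 0.18},
  {"x": 1, "y": -48, "z": 38, "rx": 0, "ry": 0.004, "rz": -1.57, "claw": 0.18},
  {"x": 1, "y": -48, "z": 38, "rx": 0, "ry": 0.004, "rz": -1.57, "claw": 0.18},
  {"x": 1, "y": -48, "z": 38, "rx": 0, "ry": 0.004, "rz": -1.57, "claw": 0.18},
  {"x": 1, "y": -48, "z": 38, "rx": 0, "ry": 0.004, "rz": -1.57, "claw": 0.18},
])

```text
time_s: 10.02
position: [523.2, -21.7, 77.6]
tcp_rot: [[0.381, 0.925, -0.002], [0.925, -0.381, -0.001], [-0.002, -0.001, -1.0]]
force: [-0.5, 0.5, 1.0]
opening: 50.1
finger_force: 0.0
```

Call:
carry_out([
  {"x": 0, "y": 0, "z": 0, "rx": 0, "ry": 0, "rz": -0.4, "claw": 0.18},
  {"x": 0, "y": 0, "z": 0, "rx": 0, "ry": 0, "rz": -0.4, "claw": 0.18},
  {"x": 0, "y": 0, "z": 0, "rx": 0, "ry": 0, "rz": -0.4, "claw": 0.18},
])

```text
time_s: 10.27
position: [523.2, -21.7, 77.6]
tcp_rot: [[0.016, 1.0, -0.002], [1.0, -0.016, -0.001], [-0.001, -0.002, -1.0]]
force: [1.6, 0.2, 0.8]
opening: 50.3
finger_force: 0.0
```

```bash
python3 - <<'E'
from h import *
where();goto([0,-24,70],0,90)
for n in('scene','top'):
    g=get_image(n);P=topress(cloud(g));s=read_state();tp=topress(tip(s))[0]
    q=P[(abs(P[...,0]-tp[0])<60)&(abs(P[...,1]-tp[1])<25)&(P[...,2]>80)&(P[...,2]<150)];print(n,len(q),np.percentile(q,[0.5,1,3,99],0))
    m=(P[...,2]>44)&(P[...,2]<53)&(abs(P[...,0])<75)&(P[...,1]>-15)&(P[...,1]<76);q=P[m];print(np.percentile(q,[1,99],0),cv2.minAreaRect(q[:,:2].astype(np.float32)))
E
```

```text
t 10.2667 press [  0.4 -20.5 110.6] tilt -0.0829677963180876 F [1.6 0.3 0.8] open 50.31624220852626 ff 0.0 j [ 15.7  22.9 -22.3 114.1  12.1  45.4 -14.6]
shift [-3.4 -0.4 40.7] rot [-0.002, 0.001, 0.055] from press [  0.4 -20.5 110.6]
scene 133 [[-37.5 -32.4 114.2]
 [-37.  -32.  114.8]
 [-34.9 -31.  115. ]
 [ 40.2  -6.2 149.5]]
[[-58.2  -4.3  44.1]
 [ 66.2  66.1  52.2]] ((3.8416595458984375, 31.675859451293945), (73.31687927246094, 128.9237518310547), 88.63915252685547)Traceback (most recent call last):
  File "<stdin>", line 5, in <module>
    return _quantile_unchecked(
        a, q, axis, out, overwrite_input, method, keepdims, weights)
    return _ureduce(a,
                    func=_quantile_ureduce_func,
    ...<5 lines>...
                    overwrite_input=overwrite_input,
                    method=method)
    r = func(a, **kwargs)
    result = _quantile(arr,
                       quantiles=q,
    ...<2 lines>...
                       out=out,
                       weights=wgt)
    slices_having_nans = np.isnan(arr[-1, ...])
                                  ~~~^^^^^^^^^
IndexError: index -1 is out of bounds for axis 0 with size 0
```

Call:
carry_out([
  {"x": -3.5, "y": 0, "z": 20, "rx": 0, "ry": 0, "rz": 0.055, "claw": 0.18},
  {"x": -3.5, "y": 0, "z": 45, "rx": 0, "ry": 0, "rz": 0.055, "claw": 0.18},
  {"x": -3.5, "y": 0, "z": 65, "rx": 0, "ry": 0, "rz": 0.055, "claw": 0.18},
  {"x": -3.5, "y": 0, "z": 75, "rx": 0, "ry": 0, "rz": 0.055, "claw": 0.18},
  {"x": -3.5, "y": 0, "z": 77, "rx": 0, "ry": 0, "rz": 0.055, "claw": 0.18},
  {"x": -3.5, "y": 0, "z": 77, "rx": 0, "ry": 0, "rz": 0.055, "claw": 0.18},
])

```text
time_s: 10.87
position: [523.2, -27.0, 0.8]
tcp_rot: [[0.082, 0.997, -0.002], [0.997, -0.082, -0.001], [-0.001, -0.002, -1.0]]
force: [0.1, 0.6, 0.0]
opening: 50.5
finger_force: 0.0
```

```bash
python3 - <<'E'
from h import *
where();goto([0,51,33],0,90)
E
```

```text
t 10.8667 press [  0.7 -25.8  33.8] tilt -0.05354544729663982 F [0.1 0.6 0. ] open 50.458300000676495 ff 0.0 j [ 13.1  29.4 -18.8 116.9  15.6  36.2 -20.8]
shift [76.9 -1.4  0.7] rot [-0.002, 0.001, -0.01] from press [  0.7 -25.8  33.8]
```

Call:
carry_out([
  {"x": 5, "y": -0.5, "z": 0, "rx": 0, "ry": 0, "rz": -0.01, "claw": 0.18},
  {"x": 10, "y": -0.5, "z": 0, "rx": 0, "ry": 0, "rz": -0.01, "claw": 0.18},
  {"x": 15, "y": -1, "z": 0, "rx": 0, "ry": 0, "rz": -0.01, "claw": 0.18},
  {"x": 21, "y": -1, "z": 0, "rx": 0, "ry": 0, "rz": -0.01, "claw": 0.18},
  {"x": 28, "y": -1, "z": 0, "rx": 0, "ry": 0, "rz": -0.01, "claw": 0.18},
  {"x": 35, "y": -1, "z": 0, "rx": 0, "ry": 0, "rz": -0.01, "claw": 0.18},
  {"x": 42, "y": -1, "z": 0, "rx": 0, "ry": 0, "rz": -0.01, "claw": 0.18},
  {"x": 49, "y": -1, "z": 0, "rx": 0, "ry": 0, "rz": -0.01, "claw": 0.18},
  {"x": 56, "y": -1, "z": 0, "rx": 0, "ry": 0, "rz": -0.01, "claw": 0.18},
  {"x": 62, "y": -1, "z": 0, "rx": 0, "ry": 0, "rz": -0.01, "claw": 0.18},
])

```text
time_s: 11.7
position: [527.5, 34.7, 1.1]
tcp_rot: [[0.072, 0.997, -0.001], [0.997, -0.072, -0.001], [-0.001, -0.001, -1.0]]
force: [0.1, -1.0, 1.2]
opening: 49.8
finger_force: 0.7
```

```bash
python3 - <<'E'
from h import *
where();goto([0,51,33],0,90)
for n in('scene','top'):
    g=get_image(n);P=topress(cloud(g));q=P[(P[...,2]>44)&(P[...,2]<53)&(abs(P[...,0])<75)&(abs(P[...,0])>20)&(P[...,1]>-15)&(P[...,1]<76)]
    for a,b in((-64,-44),(44,64)):
        t=q[(q[:,0]>a)&(q[:,0]<b)];print(n,len(t),np.percentile(t[:,1],[2,50]) if len(t) else '')
E
```

```text
t 11.7 press [ 0.6 36.1 34.1] tilt -0.042841467922741544 F [ 0.2 -1.   1.2] open 49.824342460298645 ff 0.6587940081954002 j [  6.6  29.7 -19.  116.3  15.8  36.5 -27.1]
shift [14.9 -0.6  1.1] rot [-0.001, 0.001, -0.0] from press [ 0.6 36.1 34.1]
scene 38 [48.8 57.4]
scene 23 [49. 58.]
top 0 
top 0
```

Call:
carry_out([
  {"x": 3, "y": 0, "z": 0, "rx": 0, "ry": 0, "rz": 0, "claw": 0.18},
  {"x": 6, "y": 0, "z": 0, "rx": 0, "ry": 0, "rz": 0, "claw": 0.18},
  {"x": 9, "y": 0, "z": 0, "rx": 0, "ry": 0, "rz": 0, "claw": 0.18},
  {"x": 11, "y": 0, "z": 0, "rx": 0, "ry": 0, "rz": 0, "claw": 0.18},
  {"x": 12, "y": 0, "z": 0, "rx": 0, "ry": 0, "rz": 0, "claw": 0.18},
  {"x": 13, "y": 0, "z": 0, "rx": 0, "ry": 0, "rz": 0, "claw": 0.18},
  {"x": 14, "y": 0, "z": 0, "rx": 0, "ry": 0, "rz": 0, "claw": 0.18},
])

```text
time_s: 12.38
position: [528.5, 47.6, 1.0]
tcp_rot: [[0.073, 0.997, -0.001], [0.997, -0.073, -0.001], [-0.001, -0.001, -1.0]]
force: [-0.5, 0.1, -0.0]
opening: 50.7
finger_force: 0.2
```

```bash
python3 - <<'E'
from h import *
where()
E
```

```text
t 12.3833 press [ 0.6 49.  34. ] tilt -0.05718875611615078 F [-0.5  0.1 -0. ] open 50.6805400157916 ff 0.24065978592261672 j [  5.2  29.8 -19.  116.   15.8  36.6 -28.5]
```

Call:
carry_out([
  {"x": 1, "y": 0, "z": 0, "rx": 0, "ry": 0, "rz": 0, "claw": 0.18},
  {"x": 2, "y": 0, "z": 0, "rx": 0, "ry": 0, "rz": 0, "claw": 0.18},
  {"x": 3, "y": 0, "z": 0, "rx": 0, "ry": 0, "rz": 0, "claw": 0.18},
  {"x": 3, "y": 0, "z": 0, "rx": 0, "ry": 0, "rz": 0, "claw": 0.18},
])

```text
time_s: 12.72
position: [528.8, 51.0, 1.1]
tcp_rot: [[0.072, 0.997, -0.001], [0.997, -0.072, -0.001], [-0.001, -0.001, -1.0]]
force: [0.0, 0.2, 0.6]
opening: 50.0
finger_force: 0.0
```

```bash
python3 - <<'E'
from h import *
where()
E
```

```text
t 12.7167 press [ 0.7 52.4 34.1] tilt -0.038539528249935895 F [0.  0.2 0.6] open 50.00978921550795 ff 0.0 j [  4.8  29.9 -19.  116.   15.8  36.6 -28.8]
```

Call:
carry_out([
  {"x": 0.7, "y": 0, "z": 0, "rx": 0, "ry": 0, "rz": 0, "claw": 0.18},
  {"x": 1.5, "y": 0, "z": 0, "rx": 0, "ry": 0, "rz": 0, "claw": 0.18},
  {"x": 1.5, "y": 0, "z": 0, "rx": 0, "ry": 0, "rz": 0, "claw": 0.18},
])

```text
time_s: 12.97
position: [529.0, 52.0, 1.1]
tcp_rot: [[0.072, 0.997, -0.001], [0.997, -0.072, -0.001], [-0.001, -0.001, -1.0]]
force: [0.0, -0.8, -0.9]
opening: 50.4
finger_force: 0.5
```

Call:
carry_out([
  {"x": 0.7, "y": 0, "z": 0, "rx": 0, "ry": 0, "rz": 0, "claw": 0.18},
  {"x": 1.5, "y": 0, "z": 0, "rx": 0, "ry": 0, "rz": 0, "claw": 0.18},
  {"x": 1.5, "y": 0, "z": 0, "rx": 0, "ry": 0, "rz": 0, "claw": 0.18},
])

```text
time_s: 13.22
position: [529.0, 52.1, 1.1]
tcp_rot: [[0.073, 0.997, -0.001], [0.997, -0.073, -0.003], [-0.003, -0.001, -1.0]]
force: [0.7, -4.6, 2.0]
opening: 50.3
finger_force: 2.5
```

```bash
python3 - <<'E'
from h import *
where()
E
```

```text
t 13.2167 press [ 0.8 53.6 34.1] tilt -0.16994857645722852 F [ 1.  -4.6  2. ] open 50.26948359902818 ff 2.512353459605947 j [  4.5  29.9 -18.9 115.9  15.9  36.7 -29.1]
```

Contact is made (-4.6 N, and the tip has stopped). A little more push will square the plate against the housing.

Call:
carry_out([
  {"x": 0.7, "y": 0, "z": 0, "rx": 0, "ry": 0, "rz": 0, "claw": 0.18},
  {"x": 1.5, "y": 0, "z": 0, "rx": 0, "ry": 0, "rz": 0, "claw": 0.18},
  {"x": 1.5, "y": 0, "z": 0, "rx": 0, "ry": 0, "rz": 0, "claw": 0.18},
  {"x": 1.5, "y": 0, "z": 0, "rx": 0, "ry": 0, "rz": 0, "claw": 0.18},
])

```text
time_s: 13.55
position: [529.0, 52.0, 1.1]
tcp_rot: [[0.074, 0.997, -0.002], [0.997, -0.074, -0.005], [-0.005, -0.002, -1.0]]
force: [-0.6, -7.3, 2.1]
opening: 50.7
finger_force: 4.0
```

```bash
python3 - <<'E'
from h import *
where();g=get_image('scene');P=topress(cloud(g))
for a,b in((-64,-48),(48,64)):
    for lo,hi in ((44,53),):
        t=P[(P[...,2]>lo)&(P[...,2]<hi)&(P[...,0]>a)&(P[...,0]<b)&(P[...,1]>50)&(P[...,1]<80)];print(len(t),np.percentile(t[:,1],[2,10,50]))
E
```

```text
t 13.55 press [ 0.8 53.6 34.1] tilt -0.27212913238318137 F [-0.1 -7.4  2.1] open 50.70822623753635 ff 3.971257450757548 j [  4.4  29.9 -18.8 115.9  16.   36.8 -29.2]
1 [67.3 67.3 67.3]
1 [65.1 65.1 65.1]
```

Call:
carry_out([
  {"x": -8, "y": 0, "z": 0, "rx": 0, "ry": 0, "rz": 0, "claw": 0.18},
  {"x": -25, "y": 0, "z": 0, "rx": 0, "ry": 0, "rz": 0, "claw": 0.18},
  {"x": -25, "y": 0, "z": -40, "rx": 0, "ry": 0, "rz": 0, "claw": -0.5},
  {"x": -25, "y": 0, "z": -80, "rx": 0, "ry": 0, "rz": 0, "claw": -1},
  {"x": -25, "y": 0, "z": -120, "rx": 0, "ry": 0, "rz": 0, "claw": -1},
  {"x": -25, "y": 0, "z": -160, "rx": 0, "ry": 0, "rz": 0, "claw": -1},
  {"x": -25, "y": 0, "z": -200, "rx": 0, "ry": 0, "rz": 0, "claw": -1},
  {"x": -25, "y": 0, "z": -230, "rx": 0, "ry": 0, "rz": 0, "claw": -1},
  {"x": -25, "y": 0, "z": -230, "rx": 0, "ry": 0, "rz": 0, "claw": -1},
])

```text
time_s: 14.35
position: [531.6, 32.4, 238.3]
tcp_rot: [[0.072, 0.997, 0.013], [0.997, -0.072, 0.001], [0.002, 0.013, -1.0]]
force: [0.6, 0.6, 0.8]
opening: -0.2
finger_force: 0.0
```

```bash
python3 - <<'E'
from h import *
where();goto([120,89,245],0,90)
a=get_image('scene');g=get_image('top')
for n,im in (('scene',a),('top',g)):
    P=topress(cloud(im));c=im['color'].max(-1)
    l=P[(P[...,2]>190)&(P[...,2]<235)&(P[...,0]>70)&(P[...,0]<170)&(P[...,1]>50)&(P[...,1]<125)&(c<90)];print(n,len(l),np.percentile(l,[2,50,98],0) if len(l) else '')
c=np.hstack([cv2.resize(x['color'][y0:y0+120,x0:x0+120,::-1],(400,400)) for x,y0,x0 in((a,210,270),(g,155,140))]);cv2.imwrite('pics/slid.png',c)
E
```

```text
t 14.35 press [  4.4  33.9 271.3] tilt 0.1317732944109255 F [0.5 0.7 0.8] open -0.24002172833376714 ff 0.0 j [ 12.5  12.7 -24.2 103.7   5.8  64.  -17.8]
shift [ 55.  114.8  27.9] rot [0.013, -0.002, -0.0] from press [  4.4  33.9 271.3]
scene 292 [[ 91.6  84.7 208.1]
 [125.3  95.2 217.4]
 [155.7 102.6 221.7]]
top 0
```

View pics/slid.png

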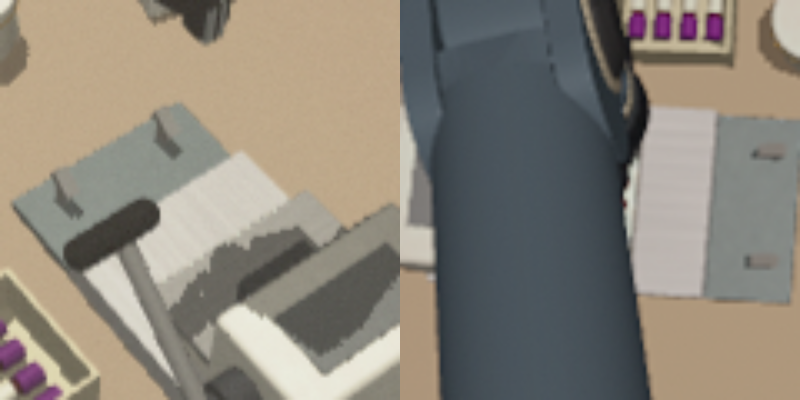

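Call:
carry_out([
  {"x": 57, "y": 115, "z": 0, "rx": 0.013, "ry": -0.002, "rz": 0, "claw": -1},
  {"x": 57, "y": 115, "z": 0, "rx": 0.013, "ry": -0.002, "rz": 0, "claw": -1},
  {"x": 57, "y": 115, "z": 10, "rx": 0.013, "ry": -0.002, "rz": 0, "claw": -1},
  {"x": 57, "y": 115, "z": 28, "rx": 0.013, "ry": -0.002, "rz": 0, "claw": -1},
  {"x": 57, "y": 115, "z": 28, "rx": 0.013, "ry": -0.002, "rz": 0, "claw": -1},
  {"x": 57, "y": 115, "z": 28, "rx": 0.013, "ry": -0.002, "rz": 0, "claw": -1},
])

```text
time_s: 14.95
position: [644.2, 79.0, 199.4]
tcp_rot: [[0.072, 0.997, -0.021], [0.997, -0.072, -0.002], [-0.004, -0.021, -1.0]]
force: [-1.1, -0.2, 0.3]
opening: 0.2
finger_force: 0.0
```

```bash
python3 - <<'E'
from h import *
where()
for th in(45,40,30,20,10,0,-5,-10):
    t=np.radians(th);print(th,end=' ');goto([120,190-140*np.cos(t),110+140*np.sin(t)+11],0,90)
E
```

```text
t 14.95 press [114.4  88.7 232.4] tilt -0.21429760251302912 F [-1.1 -0.3  0.3] open 0.2147512808367228 ff 0.0 j [  5.6  26.8 -23.2  89.5  10.9  67.1 -23.9]
45 shift [ 2.5  6.5 12.2] rot [-0.021, 0.004, -0.0] from press [114.4  88.7 232.4]
40 shift [-5.7  6.7 21.3] rot [-0.021, 0.004, -0.0] from press [114.4  88.7 232.4]
30 shift [-19.6   7.1  41.3] rot [-0.021, 0.004, -0.0] from press [114.4  88.7 232.4]
20 shift [-29.9   7.6  63.5] rot [-0.021, 0.004, -0.0] from press [114.4  88.7 232.4]
10 shift [-36.1   8.1  87.1] rot [-0.021, 0.004, -0.0] from press [114.4  88.7 232.4]
0 shift [-38.1   8.6 111.4] rot [-0.021, 0.004, -0.0] from press [114.4  88.7 232.4]
-5 shift [-37.6   8.9 123.6] rot [-0.021, 0.004, -0.0] from press [114.4  88.7 232.4]
-10 shift [-35.9   9.1 135.7] rot [-0.021, 0.004, -0.0] from press [114.4  88.7 232.4]
```

Call:
carry_out([
  {"x": 1, "y": 4, "z": 8, "rx": -0.02, "ry": 0, "rz": 0, "claw": -1},
  {"x": 0, "y": 4, "z": 14, "rx": -0.02, "ry": 0, "rz": 0, "claw": -1},
  {"x": -5, "y": 5, "z": 22, "rx": -0.02, "ry": 0, "rz": 0, "claw": -1},
  {"x": -11, "y": 5, "z": 31, "rx": -0.02, "ry": 0, "rz": 0, "claw": -1},
  {"x": -19, "y": 5, "z": 42, "rx": -0.02, "ry": 0, "rz": 0, "claw": -1},
  {"x": -25, "y": 6, "z": 53, "rx": -0.02, "ry": 0, "rz": 0, "claw": -1},
  {"x": -30, "y": 6, "z": 64, "rx": -0.02, "ry": 0, "rz": 0, "claw": -1},
  {"x": -34, "y": 6, "z": 76, "rx": -0.02, "ry": 0, "rz": 0, "claw": -1},
  {"x": -36, "y": 6, "z": 88, "rx": -0.02, "ry": 0, "rz": 0, "claw": -1},
  {"x": -37, "y": 6, "z": 98, "rx": -0.02, "ry": 0, "rz": 0, "claw": -1},
])

```text
time_s: 15.78
position: [648.5, 36.4, 106.0]
tcp_rot: [[0.076, 0.997, 0.007], [0.997, -0.076, -0.008], [-0.007, 0.008, -1.0]]
force: [0.0, -5.0, 6.1]
opening: 0.3
finger_force: 3.1
```

```bash
python3 - <<'E'
from h import *
where()
for th in(0,-10):
    t=np.radians(th);print(th,end=' ');goto([118,190-140*np.cos(t),110+140*np.sin(t)+11],0,90)
g=get_image('scene');P=topress(cloud(g));c=g['color'].max(-1)
l=P[(P[...,2]>70)&(P[...,2]<235)&(P[...,0]>125)&(P[...,0]<160)&(P[...,1]>20)&(P[...,1]<125)&(c<90)];print(len(l),np.percentile(l,[2,50,98],0) if len(l) else '')
E
```

```text
t 15.7833 press [120.9  46.6 139. ] tilt -0.4299612913069152 F [ 0.4 -5.   6.1] open 0.3015727003844221 ff 3.1250832974910736 j [  8.   30.9 -21.4  96.2  13.8  55.2 -22.9]
0 shift [ 3.7 -3.3 17.9] rot [0.008, 0.007, -0.005] from press [120.9  46.6 139. ]
-10 shift [ 6.  -3.5 42.2] rot [0.008, 0.007, -0.005] from press [120.9  46.6 139. ]
311 [[126.7  40.8 130.4]
 [139.1  56.9 187. ]
 [157.8  64.7 232.7]]
```

Call:
carry_out([
  {"x": 4, "y": -2, "z": 6, "rx": 0.008, "ry": 0.007, "rz": 0, "claw": -1},
  {"x": 5, "y": -2, "z": 14, "rx": 0.008, "ry": 0.007, "rz": 0, "claw": -1},
  {"x": 5, "y": -2, "z": 22, "rx": 0.008, "ry": 0.007, "rz": 0, "claw": -1},
  {"x": 5, "y": -2, "z": 29, "rx": 0.008, "ry": 0.007, "rz": 0, "claw": -1},
  {"x": 5, "y": -2, "z": 36, "rx": 0.008, "ry": 0.007, "rz": 0, "claw": -1},
  {"x": 6, "y": -2, "z": 41, "rx": 0.008, "ry": 0.007, "rz": 0, "claw": -1},
  {"x": 6, "y": -2, "z": 43, "rx": 0.008, "ry": 0.007, "rz": 0, "claw": -1},
  {"x": 6, "y": -2, "z": 43, "rx": 0.008, "ry": 0.007, "rz": 0, "claw": -1},
])

```text
time_s: 16.5
position: [647.8, 44.6, 63.3]
tcp_rot: [[0.074, 0.997, 0.0], [0.997, -0.074, 0.001], [0.002, 0.0, -1.0]]
force: [-0.1, -3.7, 6.4]
opening: 0.2
finger_force: 2.9
```

```bash
python3 - <<'E'
from h import *
s=where();tp=topress(tip(s))[0];print('bar centre z if on top',tp[2]-11)
g=get_image('scene');P=topress(cloud(g));c=g['color'].max(-1)
l=P[(P[...,2]>60)&(P[...,2]<130)&(P[...,0]>135)&(P[...,0]<156)&(P[...,1]>20)&(P[...,1]<85)&(c<90)];print(len(l),np.percentile(l,[2,50,98],0) if len(l) else '')
E
```

```text
t 16.5 press [119.8  54.4  96.3] tilt 0.08601016542862891 F [ 0.2 -3.7  6.4] open 0.21926297655129268 ff 2.930103801190853 j [  7.1  33.8 -20.9  97.7  14.7  51.2 -24.1]
bar centre z if on top 85.2614505862899
79 [[135.8  46.   83.9]
 [146.2  56.6  94.3]
 [155.3  63.3 100.7]]
```

Call:
carry_out([
  {"x": 0, "y": 0, "z": 2, "rx": 0, "ry": 0, "rz": 0, "claw": -1},
  {"x": 0, "y": 0, "z": 4, "rx": 0, "ry": 0, "rz": 0, "claw": -1},
  {"x": 0, "y": 0, "z": 5, "rx": 0, "ry": 0, "rz": 0, "claw": -1},
  {"x": 0, "y": 0, "z": 5, "rx": 0, "ry": 0, "rz": 0, "claw": -1},
])

```text
time_s: 16.88
position: [648.1, 44.6, 62.1]
tcp_rot: [[0.075, 0.997, 0.001], [0.997, -0.075, 0.0], [0.001, 0.001, -1.0]]
force: [-5.8, -5.4, 21.9]
opening: 0.4
finger_force: 11.0
```

```bash
python3 - <<'E'
from h import *
s=where()
E
```

```text
t 16.8833 press [120.   54.5  95.1] tilt 0.03254166195563828 F [-5.4 -5.8 21.9] open 0.38596008369846246 ff 11.047498136758804 j [  7.1  33.9 -20.9  97.8  14.8  51.  -24.2]
```

Call:
carry_out([
  {"x": -1, "y": 0, "z": -8, "rx": 0, "ry": 0, "rz": 0, "claw": -1},
  {"x": -3, "y": 0, "z": -20, "rx": 0, "ry": 0, "rz": 0, "claw": -1},
  {"x": -3, "y": 0, "z": -34, "rx": 0, "ry": 0, "rz": 0, "claw": -1},
  {"x": -1, "y": 0, "z": -48, "rx": 0, "ry": 0, "rz": 0, "claw": -1},
  {"x": 2, "y": 0, "z": -62, "rx": 0, "ry": 0, "rz": 0, "claw": -1},
  {"x": 7, "y": 0, "z": -76, "rx": 0, "ry": 0, "rz": 0, "claw": -1},
  {"x": 13, "y": 0, "z": -90, "rx": 0, "ry": 0, "rz": 0, "claw": -1},
  {"x": 20, "y": 0, "z": -104, "rx": 0, "ry": 0, "rz": 0, "claw": -1},
  {"x": 28, "y": 0, "z": -116, "rx": 0, "ry": 0, "rz": 0, "claw": -1},
  {"x": 36, "y": 0, "z": -130, "rx": 0, "ry": 0, "rz": 0, "claw": -1},
])

```text
time_s: 17.72
position: [649.1, 84.0, 188.2]
tcp_rot: [[0.072, 0.997, -0.002], [0.997, -0.072, 0.005], [0.005, -0.002, -1.0]]
force: [0.0, 0.0, 0.1]
opening: 0.1
finger_force: 0.0
```

Call:
carry_out([
  {"x": 0, "y": 0, "z": -30, "rx": 0, "ry": 0, "rz": 0, "claw": -1},
  {"x": 0, "y": 0, "z": -60, "rx": 0, "ry": 0, "rz": 0, "claw": -1},
  {"x": -40, "y": 0, "z": -60, "rx": 0, "ry": 0, "rz": 0, "claw": -1},
  {"x": -80, "y": 0, "z": -60, "rx": 0, "ry": 0, "rz": 0, "claw": -1},
  {"x": -120, "y": 0, "z": -60, "rx": 0, "ry": 0, "rz": 0, "claw": -1},
  {"x": -160, "y": 0, "z": -60, "rx": 0, "ry": 0, "rz": 0, "claw": -1},
  {"x": -200, "y": 0, "z": -60, "rx": 0, "ry": 0, "rz": 0, "claw": -1},
  {"x": -240, "y": 0, "z": -60, "rx": 0, "ry": 0, "rz": 0, "claw": -1},
  {"x": -280, "y": 0, "z": -60, "rx": 0, "ry": 0, "rz": 0, "claw": -1},
  {"x": -320, "y": 0, "z": -60, "rx": 0, "ry": 0, "rz": 0, "claw": -1},
])

```text
time_s: 18.55
position: [625.5, -238.1, 245.8]
tcp_rot: [[0.072, 0.997, -0.003], [0.997, -0.072, 0.005], [0.005, -0.003, -1.0]]
force: [0.6, 0.0, 0.8]
opening: 0.5
finger_force: 0.0
```

```bash
python3 - <<'E'
from h import *
where()
I=[]
for n,y0,x0 in(('scene',210,270),('top',150,130)):
    g=get_image(n);P=topress(cloud(g));c=g['color'].max(-1)
    l=P[(P[...,2]>190)&(P[...,2]<235)&(P[...,0]>70)&(P[...,0]<170)&(P[...,1]>50)&(P[...,1]<125)&(c<90)];print(n,'grip',len(l),np.percentile(l,[2,50,98],0) if len(l) else '')
    I.append(cv2.resize(g['color'][y0:y0+120,x0:x0+120,::-1],(400,400)))
    # plate -y edge: height profile along y on left/right strips
    for a,b in((-62,-40),(-20,20),(40,62)):
        t=P[(P[...,0]>a)&(P[...,0]<b)&(P[...,1]>45)&(P[...,1]<76)&(P[...,2]>41)&(P[...,2]<52)];print(n,(a,b),len(t),np.percentile(t[:,1],[3,50]) if len(t) else '')
    for lo,hi,bx in((60,76,(-330,-150)),(60,76,(-150,-40))):
        t=P[(P[...,2]>lo)&(P[...,2]<hi)&(P[...,1]>bx[0])&(P[...,1]<bx[1])&(P[...,0]>-60)&(P[...,0]<230)];print('tub',np.median(t,0) if len(t) else '')
cv2.imwrite('pics/final.png',np.hstack(I))
E
```

```text
t 18.55 press [ 117.8 -229.2  278.8] tilt 0.2688667915619224 F [0.6 0.1 0.8] open 0.4674126070113303 ff 0.0 j [ 30.   25.7 -18.5  84.2   8.1  71.6   6.5]
scene grip 299 [[ 91.2  83.2 208.1]
 [125.3  95.6 217.1]
 [156.1 103.3 222. ]]
scene (-62, -40) 2 [64.8 65. ]
scene (-20, 20) 6 [64.6 65.5]
scene (40, 62) 2 [65.  65.5]
tub [  14.9 -235.8   66.9]
tub [169.7 -81.2  67.2]
top grip 202 [[ 84.6  80.9 210.2]
 [115.   89.  218.7]
 [148.6 100.7 223.4]]
top (-62, -40) 29 [64.9 70.1]
top (-20, 20) 53 [64.8 69.5]
top (40, 62) 24 [65.2 69.5]
tub [  13.7 -209.4   68.7]
tub [162.8 -84.   68.4]
```

View pics/final.png

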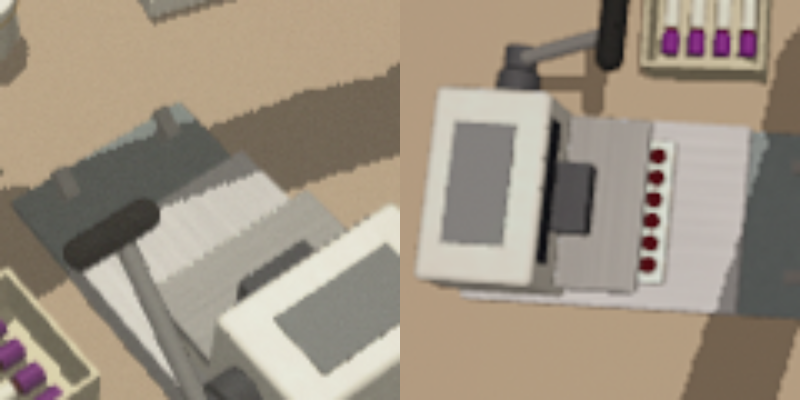

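The last picture shows the plate lying wells-up under the head. Its front edge is at press y ≈ 65 mm on the left, middle and right, so it sits square. The lever is back up and the arm is clear.

```bash
python3 -c "
from rig import workorder
print(workorder.sign_off())"
```

```text
the job is handed in; nothing more can be done
None
```

The job is handed in: the plate lies wells-up on the deck, pushed square against the housing. The lever was pressed to its stop and has sprung back up, and I did not touch the tubs; the robot's clock stood at about 18.7 s.

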